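# Pack bonded devices into the transit case

### The arm

A 6-joint arm with a two-finger parallel gripper is mounted at the origin on the work surface. World frame = base frame: x ahead of the robot, y to its left, z up, the work surface at z = 0. Lengths are in m, angles in rad, forces in N, time in s.
With the tool pointing down it reaches from about 0.3 to 0.85 m from the base axis. Payload 4.2 kg.
Tool frame: the origin (TCP) lies at the very end of the fingers, on their centre line; the grasp point (between the pads) lies 19 mm behind it (grip_depth is the z of the grasp point in the tool frame, in m); z points along the fingers, y is the line along which they close (so a half turn about z gives the same grasp; the last joint's range is limited). The gripper opens to 91 mm and grips with 3 to 60 N. Pads are 32 mm wide; open, the fingers measure 118 mm over their backs; the gripper's body (76 mm by 178 mm) begins 60 mm behind the grasp point.
Start: joints at [-1.245, 0.32, 1.565, -0, 1.257, -0.02], TCP at [0.195, -0.541, 0.214] pointing down, gripper open.
Joint ranges: [-3.11, 3.11], [-0.84, 2.01], [0.21, 2.61], [-1.34, 4.49], [0.05, 2.63], [-2.56, 2.56]. Speed limits (rad/s): [2.57, 2.57, 3.14, 3.14, 3.14, 3.14].

### API

Orientations are given as a rotation vector (axis times angle).
In Python, from workcell import * gives the robot as it stands.
- The arm moves only by the shell command python3 -m handwheel 'ROWS' [FORCE]. ROWS is JSON, a list of rows, each a list of 3 entries, a list of its own where there are three numbers: the turn, a rotation vector about the tool's x, y, z in units of 5 degrees (1.0 is 5 degrees), then the shift along the tool's x, y, z in units of 25 mm (1.0 is 25 mm), then the opening, from -1 (shut) to 1 (fully open). In form: [[[rx, ry, rz], [dx, dy, dz], gripper], ...]. A call has 1 to 5 rows; each row shifts and turns the commanded pose from where the row before left it, along the tool's axes as they then stand; what a row does not reach is not made up. A row lasts 1/12 s, in which the tool goes at most 41.7 mm and 7.16 degrees, less where a joint would pass 70% of its speed; a pose out of reach is approached as far as the arm can. A call with a number of a shift or a turn outside -1 to 1 is refused whole. A call with a gripper value outside its range is refused whole. The fingers move at their own pace and stop on an object; FORCE is the grip in N (left out, the last holds). Time passes only in rows, so rows that do not move let the fingers close. It gives the time, the measured TCP pose, the force, the opening and the grip force at its end, in the units of the state.
- state(): the state, without advancing time (a new reading comes with each control period).
- get_image(name): name is "scene" or "top"; returns a dict with "color" (420x560x3 uint8, blue, green, red), "fx", "fy", "cx", "cy" (pixels), "k1" (the pictures are not rectified: a ray, as slopes to the right and down, at radius r is drawn at 1 + k1 r^2 times it, then the intrinsics apply), "T" (4x4, takes a point from camera to world coordinates). Camera axes: x right, y up, looking along -z (the intrinsics and any distortion apply to the point x, -y, -z); pixel columns grow to the right and rows downward; lengths in m; the calibration is good to about 2 mm. A picture is of the moment at which its call begins. There is no depth.
- finish_job(): hands the job in; it is judged then, once.
The state is a dict: "time": time; "joint_positions": joint angles; "joint_velocities": joint speeds; "joint_torque": joint torques, N m; "position": TCP position; "tcp_rot": TCP orientation; "force": force on the tool from outside, world axes, zero at the start; "ft_torque": the same for the moment, N m; "gripper_width": opening from 0.0 (shut) to 1.0 (fully open); "finger_force": force on a finger pad.
Only numpy, scipy, OpenCV 4.12 (cv2) and the standard library are available. Lean on these libraries where they do the work, as an engineer would, in place of code of your own. Each camera call takes 0.05 s, during which the arm holds its last target. There are 200 camera calls.

### The job

Pack every leadframe magazine on the bench into the grey transit case for dry transport: pull the drawer unit's upper drawer right out to its stop, take out the desiccant canister and stand it in the case too, everything upright. Once all is inside, lower the lid gently until it is fully closed, without letting it slam, and push the drawer fully shut. The bonds inside the magazines are fragile: grip them lightly and set them down softly on the case floor, neither dropped nor pressed; leave the other things on the bench where they are.

Things in the scene. Friction and masses are not known exactly. Their poses are not given: they have to be found in the camera images.
- mag0_mid (a point): Leadframe magazine: plain aluminium slotted block 90 x 48 x 40 mm (x, y, z) with a carrying rib 60 mm long (x), 12 mm thick (y), 30 mm high standing along the middle of its top, 70 mm high over all, about 0.22 kg; it bears a grip of 45 N. This point is its centre, 35 mm above its underside; x lies along the rib, z is up. The rib spans 5 to 35 mm above this point. May be absent.
- mag1_mid (a point): Leadframe magazine: plain aluminium slotted block 90 x 48 x 40 mm (x, y, z) with a carrying rib 60 mm long (x), 12 mm thick (y), 30 mm high standing along the middle of its top, 70 mm high over all, about 0.22 kg; it bears a grip of 45 N. This point is its centre, 35 mm above its underside; x lies along the rib, z is up. The rib spans 5 to 35 mm above this point. May be absent.
- mag2_mid (a point): Leadframe magazine: plain aluminium slotted block 90 x 48 x 40 mm (x, y, z) with a carrying rib 60 mm long (x), 12 mm thick (y), 30 mm high standing along the middle of its top, 70 mm high over all, about 0.22 kg; it bears a grip of 45 N. This point is its centre, 35 mm above its underside; x lies along the rib, z is up. The rib spans 5 to 35 mm above this point. May be absent.
- mag3_mid (a point): Leadframe magazine: plain aluminium slotted block 90 x 48 x 40 mm (x, y, z) with a carrying rib 60 mm long (x), 12 mm thick (y), 30 mm high standing along the middle of its top, 70 mm high over all, about 0.22 kg; it bears a grip of 45 N. This point is its centre, 35 mm above its underside; x lies along the rib, z is up. The rib spans 5 to 35 mm above this point. May be absent.
- canister_mid (a point): Desiccant canister: white plastic drum, diameter 48 mm, 45 mm high, about 0.09 kg, standing inside the upper drawer of the drawer unit, hidden until the drawer is out. This point is its centre, half-way up; z is its axis.
- case: Transit case (fixed to the bench): grey plastic base 200 x 272 mm (x, y), walls 50 mm high and 6 mm thick, floor with a rubber liner whose top is 11.5 mm above the underside; inside 188 x 260 mm. Origin: centre of its underside; z up; x points from the front wall to the hinge side. Four magazines side by side, ribs along x, and the canister in front fit.
- lid_hinge (a point): Point on the hinge axis of the case's lid, at the middle of the base's +x rim (100 mm along the case's x from its origin, 50 mm up). Hinge axis = case y.
- lid_edge (a point): Middle of the lid's front edge on its outer face, 200 mm from the hinge along the lid and 42 mm out from the mouth. Own x: along the lid to the hinge; z: out of the outer face. The lid is a hollow cover 200 x 272 mm, 42 mm deep; closed, its top is 92 mm above the bench and clears the upright load. A black tab (70 wide, 28 long, 10 thick) sticks out of its front wall, 13 mm from the mouth.
- lid (a joint): Angle of the lid: 0 closed flat on the base, 1.57 standing upright, 1.9 fully open. Friction hinge: it stays where it is left; about 2 to 3 N at the front edge moves it.
- unit_drawer0 (a joint): Upper drawer of the red drawer unit: 0 shut, 0.1336 m pulled out to its stop. About 1 N of friction.
- drawer_handle (a point): Middle of the upper drawer's bar handle, a level bar 105 mm long along its y, 35 mm in front of the drawer's face, about 122 mm above the bench and 38 mm below the unit's top. The bar is about 10 mm thick. x points into the unit; the drawer opens along -x. The tray inside is 155 x 156 mm, walls 54 mm, floor 90 mm above the bench.
- unit: Red drawer unit (fixed), 200 x 210 x 160 mm (x, y, z), two clear drawers, front towards its -x. Origin: centre of its underside. With the upper drawer at its stop, the canister stands clear of the unit's top.
- bottle: Bystander: white bottle, diameter 60, 140 mm high. Origin: centre of underside.
- jar: Bystander: glass jar, diameter 56, 55 mm high. Origin: centre of underside.
- tape: Bystander: clear tape roll, diameter 90, 20 mm high. Origin: centre of underside.
- dish: Bystander: shallow glass dish, diameter 90, 15 mm high. Origin: centre of underside.
- tweezers: Bystander: steel tweezers 120 mm long, lying. Origin: middle of underside.
- waferbox: Bystander: flat plastic wafer box 115 x 115 x 32 mm. Origin: centre of underside.
- liner: Rubber liner on the case's floor, 186 x 258 x 6 mm, part of the case. Origin: centre of its underside, 5.5 mm above the case's underside.
Mind the look-alikes: they are no part of the job. What is shaped like the part that bears mag2_mid but green is not meant. What is shaped like the part that bears mag0_mid but pink is not meant.

How it is judged:
On the way, in this order (a step that is already met when the one before it is completed fails the run):
1. the upper drawer is pulled out to its stop (value of joint unit_drawer0 above 0.128 m), for 0.2 s.
2. all magazines and the canister stand upright in the case, released, the lid still open (x of mag0_mid in the frame of case between -0.073 and 0.073 m and y of mag0_mid in the frame of case between -0.109 and 0.109 m and z of mag0_mid in the frame of case between 0.038 and 0.055 m and angle between each of mag0_mid, mag1_mid, mag2_mid, mag3_mid, canister_mid's own z axis and vertical below 0.12 rad and x of mag1_mid in the frame of case between -0.073 and 0.073 m and y of mag1_mid in the frame of case between -0.109 and 0.109 m and z of mag1_mid in the frame of case between 0.038 and 0.055 m and x of mag2_mid in the frame of case between -0.073 and 0.073 m and y of mag2_mid in the frame of case between -0.109 and 0.109 m and z of mag2_mid in the frame of case between 0.038 and 0.055 m and x of mag3_mid in the frame of case between -0.073 and 0.073 m and y of mag3_mid in the frame of case between -0.109 and 0.109 m and z of mag3_mid in the frame of case between 0.038 and 0.055 m and x of canister_mid in the frame of case between -0.073 and 0.073 m and y of canister_mid in the frame of case between -0.109 and 0.109 m and z of canister_mid in the frame of case between 0.026 and 0.042 m and linear speed of each of mag0, mag1, mag2, mag3, canister below 0.02 m/s and value of joint lid above 0.5 rad and contact force between the fingers and mag0 below 0.1 N and contact force between the fingers and mag1 below 0.1 N and contact force between the fingers and mag2 below 0.1 N and contact force between the fingers and mag3 below 0.1 N and contact force between the fingers and canister below 0.1 N), for 0.2 s.
3. the lid is closed (value of joint lid below 0.04 rad), for 0.2 s.
At the end, for the whole second after the job is handed in: All magazines present and the canister at rest upright (within 0.12 rad) on the case's floor, lid closed (under 0.04 rad), upper drawer shut (under 10 mm) (x of mag0_mid in the frame of case between -0.073 and 0.073 m and y of mag0_mid in the frame of case between -0.109 and 0.109 m and z of mag0_mid in the frame of case between 0.038 and 0.055 m and angle between each of mag0_mid, mag1_mid, mag2_mid, mag3_mid, canister_mid's own z axis and vertical below 0.12 rad and x of mag1_mid in the frame of case between -0.073 and 0.073 m and y of mag1_mid in the frame of case between -0.109 and 0.109 m and z of mag1_mid in the frame of case between 0.038 and 0.055 m and x of mag2_mid in the frame of case between -0.073 and 0.073 m and y of mag2_mid in the frame of case between -0.109 and 0.109 m and z of mag2_mid in the frame of case between 0.038 and 0.055 m and x of mag3_mid in the frame of case between -0.073 and 0.073 m and y of mag3_mid in the frame of case between -0.109 and 0.109 m and z of mag3_mid in the frame of case between 0.038 and 0.055 m and x of canister_mid in the frame of case between -0.073 and 0.073 m and y of canister_mid in the frame of case between -0.109 and 0.109 m and z of canister_mid in the frame of case between 0.026 and 0.042 m and linear speed of each of mag0, mag1, mag2, mag3, canister below 0.02 m/s and value of joint lid below 0.04 rad and value of joint unit_drawer0 below 0.01 m); the robot touches nothing.
It fails at once if a magazine is gripped too hard (over 100 N between fingers and magazine) (contact force between the fingers and mag0 above 100 N or contact force between the fingers and mag1 above 100 N or contact force between the fingers and mag2 above 100 N or contact force between the fingers and mag3 above 100 N).
It fails at once if a magazine is dropped into the case (falls faster than 0.45 m/s out of the fingers) or pressed on its floor (over 45 N) ((linear speed of mag0 above 0.45 m/s and contact force between the fingers and mag0 below 0.5 N and x of mag0_mid in the frame of case between -0.1 and 0.1 m and y of mag0_mid in the frame of case between -0.136 and 0.136 m and z of mag0_mid in the frame of case between 0.055 and 0.2 m) or (linear speed of mag1 above 0.45 m/s and contact force between the fingers and mag1 below 0.5 N and x of mag1_mid in the frame of case between -0.1 and 0.1 m and y of mag1_mid in the frame of case between -0.136 and 0.136 m and z of mag1_mid in the frame of case between 0.055 and 0.2 m) or (linear speed of mag2 above 0.45 m/s and contact force between the fingers and mag2 below 0.5 N and x of mag2_mid in the frame of case between -0.1 and 0.1 m and y of mag2_mid in the frame of case between -0.136 and 0.136 m and z of mag2_mid in the frame of case between 0.055 and 0.2 m) or (linear speed of mag3 above 0.45 m/s and contact force between the fingers and mag3 below 0.5 N and x of mag3_mid in the frame of case between -0.1 and 0.1 m and y of mag3_mid in the frame of case between -0.136 and 0.136 m and z of mag3_mid in the frame of case between 0.055 and 0.2 m) or contact force between any of mag0, mag1, mag2, mag3 and liner above 45 N).
It fails at once if the lid slams (closing faster than 2.0 rad/s in its last 0.4 rad) (value of joint lid below 0.4 rad and velocity of joint lid below -2 rad/s).
It fails at once if a bystander is pushed more than 60 mm or tipped over (distance of any of bottle, jar, tape, dish, tweezers, waferbox from where it was at the start of the episode above 0.06 m or angle between any of bottle, jar's own z axis and vertical above 0.5 rad).
Of mag0, mag1, mag2, mag3 only 2 to 4 are there at a start; the rules pass over those that are not, and their reading is None.
At some moment in a run one of mag0, mag1, mag2, mag3 may be knocked a few centimetres aside while the robot is not near it.
It also fails if it takes over 210 s, if anything falls off the work surface, if the arm or the gripper's body presses on something with over 40 N, if the wrist force passes 120 N, or if a joint passes its speed limit or range.

## Working session

There is one attempt and no reset: what is moved stays moved. The work goes in short steps, Python scripts to look and compute and a shell command to move; the robot and the scene stay as the last step left them, time stands still between calls to the robot, and variables do not carry over. Pictures are saved under pics/ and viewed, at most 17 in all, crops included, and the job is handed in when it is done.

```bash
mkdir -p pics; ls
cat > h.py <<'E'
from workcell import *
import numpy as np, cv2
from scipy.spatial.transform import Rotation as R
def grab(n,save=None):
    d=get_image(n)
    if save: cv2.imwrite('pics/'+save,d['color'])
    return d
def ray(d,u,v):
    K=np.array([[d['fx'],0,d['cx']],[0,d['fy'],d['cy']],[0,0,1.]])
    x,y=cv2.undistortPoints(np.array([[[u,v]]],float),K,np.array([d['k1'],0,0,0.]))[0,0]
    T=np.array(d['T']); r=T[:3,:3]@np.array([x,-y,-1.]); return T[:3,3],r/np.linalg.norm(r)
def onz(d,u,v,z):
    o,r=ray(d,u,v); return o+r*(z-o[2])/r[2]
def proj(d,p):
    T=np.array(d['T']); q=T[:3,:3].T@(np.array(p)-T[:3,3]); x,y=q[0]/-q[2],-q[1]/-q[2]
    s=1+d['k1']*(x*x+y*y); return d['fx']*x*s+d['cx'],d['fy']*y*s+d['cy']
def st():
    s=state(); return s
E
python3 - <<'E'
from h import *
for n in('scene','top'):
    d=grab(n,n+'0.png'); print(n,{k:d[k] for k in('fx','fy','cx','cy','k1')},np.round(d['T'],3).tolist())
s=state(); print(s)
E
```

```text
pics
scene {'fx': 459.6258156772123, 'fy': 459.6258156772123, 'cx': 282.40050357979, 'cy': 210.86062183731457, 'k1': 0.031161616478620813} [[-0.028, -0.829, 0.558, 1.15], [1.0, -0.018, 0.024, -0.019], [-0.009, 0.558, 0.83, 1.02], [0.0, 0.0, 0.0, 1.0]]
top {'fx': 479.5712446007571, 'fy': 479.5712446007571, 'cx': 281.10314790384564, 'cy': 210.46701495844707, 'k1': 0.055209212782586906} [[0.023, 0.996, -0.082, 0.448], [-1.0, 0.023, -0.001, -0.018], [0.001, 0.082, 0.997, 1.222], [0.0, 0.0, 0.0, 1.0]]
{'time': 0.1, 'joint_positions': array([-1.24497921e+00,  3.20192905e-01,  1.56555577e+00, -5.78719300e-05,
        1.25741912e+00, -2.00598695e-02]), 'joint_velocities': array([-0.000118  , -0.00216174, -0.00353288, -0.00058999,  0.0001474 ,
       -0.00087886]), 'joint_torque': array([-9.41835674e-05, -4.13333416e+01, -2.32506877e+01,  7.29437638e-02,
        4.22185252e-02, -4.84358179e-05]), 'position': array([ 0.19474025, -0.54052647,  0.213225  ]), 'tcp_rot': array([-3.09320053e+00, -5.40359396e-01,  4.62004058e-04]), 'force': array([ 0.17914434, -0.59094928, -0.08297581]), 'ft_torque': array([0.02066812, 0.00883628, 0.08632011]), 'finger_force': 0.0, 'gripper_width': 1.0014525780621726}
```

View pics/scene0.png

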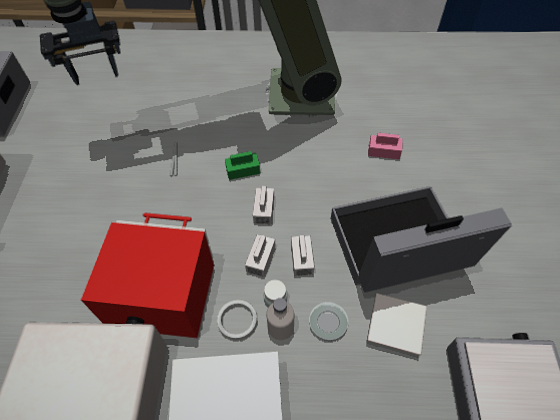

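View pics/top0.png

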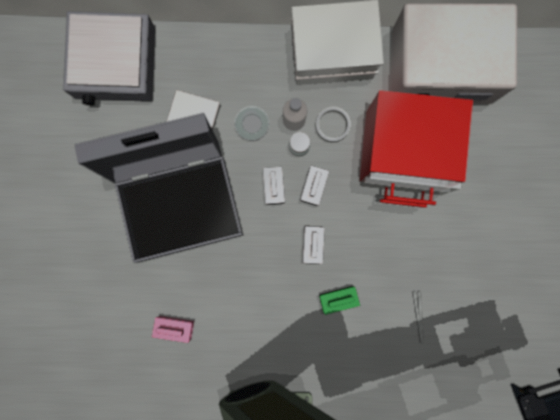

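Run:
```python
from h import *
d=grab('top'); im=d['color']
hsv=cv2.cvtColor(im,cv2.COLOR_BGR2HSV)
m=((hsv[...,2]>190)).astype(np.uint8); m[:150]=0;m[:,:245]=0;m[280:]=0;m[:,345:]=0
for c in cv2.findContours(m,0,2)[0]:
    if cv2.contourArea(c)<60: continue
    r=cv2.minAreaRect(c); b=cv2.boxPoints(r)
    W=np.array([onz(d,*p,0.04)[:2] for p in b]); print(np.round(r[0],1),cv2.contourArea(c),np.round(W.mean(0),4),np.round(np.linalg.norm(W[1]-W[0]),4),np.round(np.linalg.norm(W[2]-W[1]),4),np.round(np.degrees([np.arctan2(*(W[1]-W[0])[::-1]),np.arctan2(*(W[2]-W[1])[::-1])]),1))
a=cv2.resize(im[105:270,70:250],None,fx=3.2,fy=3.2,interpolation=2)
cv2.imwrite('pics/c1.png',a)
b=cv2.resize(im[150:270,255:445],None,fx=4,fy=4,interpolation=2)
cv2.imwrite('pics/c2.png',b)
m=cv2.inRange(hsv,(0,150,60),(8,255,255))|cv2.inRange(hsv,(172,150,60),(180,255,255))
m[:186]=0
for c in cv2.findContours(m,0,2)[0]:
    if cv2.contourArea(c)>40: r=cv2.minAreaRect(c);print('red',r,[np.round(onz(d,*p,.122)[:2],3).tolist() for p in cv2.boxPoints(r)])
```

```text
red ((407.2799987792969, 196.04000854492188), (54.0827751159668, 18.590951919555664), 2.935673475265503) [[0.558, -0.243], [0.601, -0.245], [0.597, -0.369], [0.554, -0.366]]
```

View pics/c1.png

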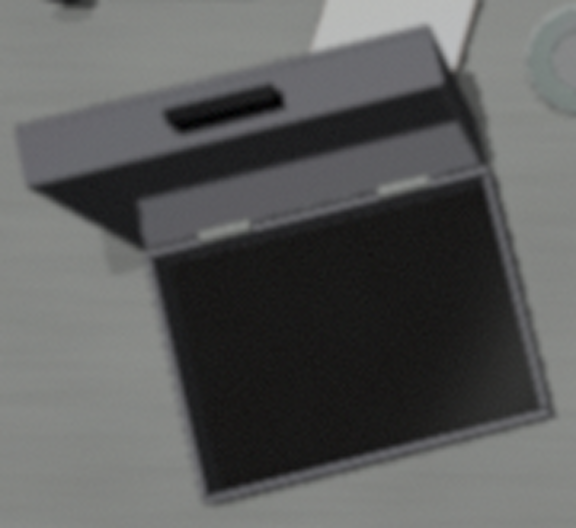

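View pics/c2.png

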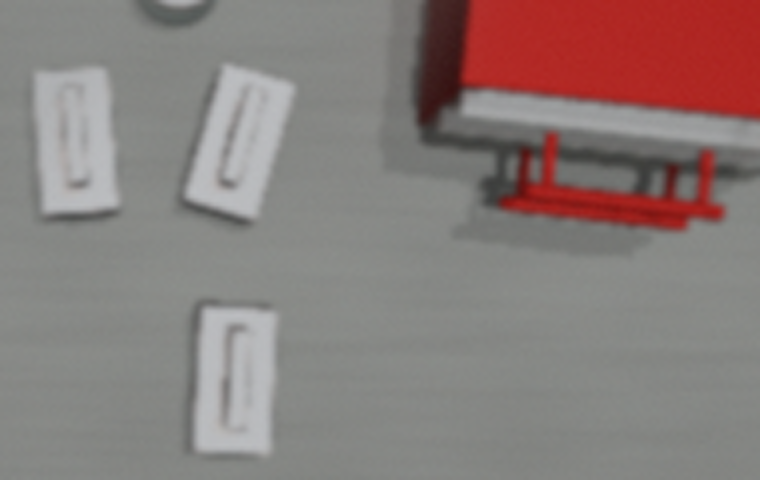

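Run:
```python
from h import *
d=grab('top'); im=d['color']; e=grab('scene')
P=lambda q,z,s,o:np.array([onz(d,q_[0]/s+o[0],q_[1]/s+o[1],z)[:2] for q_ in q])
C=P([(150,250),(490,165),(553,412),(205,503)],.05,3.2,(70,105))
print('case',np.round(C,4).tolist(),C.mean(0),[np.linalg.norm(C[i]-C[i-1]).round(4) for i in range(4)],np.degrees(np.arctan2(*((C[0]+C[1]-C[2]-C[3])[::-1]))))
y=(C[0]+C[3]-C[1]-C[2]);print(np.degrees(np.arctan2(y[1],y[0]))-90)
H=P([(527,192),(722,212)],.122,4,(255,150));print('handle',H,H.mean(0),np.linalg.norm(H[0]-H[1]),np.degrees(np.arctan2(*(H[0]-H[1])[::-1]))-90)
for n,q in dict(A=[(33,70),(106,67),(119,208),(43,213)],B=[(224,64),(296,85),(256,222),(184,200)],C=[(202,305),(278,310),(270,455),(194,452)]).items():
    W=P(q,.035,4,(255,150)); x=W[0]+W[1]-W[2]-W[3]
    print(n,W.mean(0).round(4),np.linalg.norm(x)/2,np.linalg.norm(W[0]+W[3]-W[1]-W[2])/2,np.degrees(np.arctan2(x[1],x[0])))
# scene masks
hsv=cv2.cvtColor(e['color'],cv2.COLOR_BGR2HSV)
m=((hsv[...,2]>170)&(hsv[...,1]<40)).astype(np.uint8);m[:180]=0;m[280:]=0;m[:,235:][:,95:]=0;m[:,:235]=0
for c in cv2.findContours(m,0,2)[0]:
    if cv2.contourArea(c)>30: r=cv2.minAreaRect(c);print(r,onz(e,*r[0],.05)[:2])
```

```text
case [[0.6012, 0.3865], [0.6737, 0.1295], [0.4843, 0.0753], [0.4098, 0.3354]] [0.5422416  0.23167736] [np.float64(0.198), np.float64(0.267), np.float64(0.197), np.float64(0.2706)] 15.448881502519157
15.867522421601052
handle [[ 0.57200116 -0.25914535]
 [ 0.56298874 -0.37017471]] [ 0.56749495 -0.31466003] 0.11139453174757859 -4.640611959882619
A [0.6084 0.0029] 0.08946357697599283 0.04649825448814503 5.997982728317582
B [ 0.6087 -0.0998] 0.08934403323781633 0.0467612439918687 -15.161459432500328
C [ 0.461  -0.0999] 0.08993258477026708 0.04689796472200945 -2.1586100378531174
((302.1386413574219, 251.38612365722656), (33.03523635864258, 19.303720474243164), 84.2894058227539) [0.61419258 0.00375293]
((259.642333984375, 251.23358154296875), (18.966739654541016, 34.00343322753906), 19.983104705810547) [ 0.61614117 -0.09826797]
((262.9775390625, 200.7359619140625), (17.918920516967773, 29.7226505279541), 5.44033145904541) [ 0.4676746  -0.09798101]
```

```bash
cat >> h.py <<'E'
def plan(x,y,z,phi,tag=''):
    s=state(); Rc=R.from_rotvec(s['tcp_rot']); c,q=np.cos(np.radians(phi)),np.sin(np.radians(phi))
    Rt=R.from_matrix(np.array([[c,q,0],[q,-c,0],[0,0,-1.]]))
    t=np.degrees((Rc.inv()*Rt).as_rotvec())/5; v=np.array([x,y,z])-s['position']
    print(tag,'turn',t.round(2),'shift(final axes)',(Rt.inv().apply(v)/.025).round(2),'shift(now axes)',(Rc.inv().apply(v)/.025).round(2),'t',round(s['time'],1),'pos',s['position'].round(4),'F',np.round(s['force'],1),'w',round(s['gripper_width'],3),'ff',round(s['finger_force'],1))
CA=np.radians(15.65); CO=np.array([.542,.2317])
def case(x,y): return CO+np.array([x*np.cos(CA)-y*np.sin(CA),x*np.sin(CA)+y*np.cos(CA)])
E
python3 -c "
from h import *
plan(.567,-.315,.2,85.4)"
```

```text
turn [-1.000e-02 -1.000e-02 -1.312e+01] shift(final axes) [10.2  14.11  0.54] shift(now axes) [17.07 -3.45  0.54] t 0.2 pos [ 0.1948 -0.5408  0.2135] F [ 0.6  1.  -0.7] w 1.001 ff 0.0
```

```bash
H="python3 -m handwheel"
$H '[[[0,0,-1],[0,0,0],1],[[0,0,-1],[0,0,0],1],[[0,0,-1],[0,0,0],1],[[0,0,-1],[0,0,0],1],[[0,0,-1],[0,0,0],1]]'
$H '[[[0,0,-1],[0,0,0],1],[[0,0,-1],[0,0,0],1],[[0,0,-1],[0,0,0],1],[[0,0,-1],[0,0,0],1],[[0,0,-1],[0,0,0],1]]'
$H '[[[0,0,-1],[0,0,0],1],[[0,0,-1],[0,0,0],1],[[0,0,-1],[0,0,0],1],[[0,0,-0.12],[0,0,0],1]]'
$H '[[[0,0,0],[0.68,0.94,0],0],[[0,0,0],[0.68,0.94,0],0],[[0,0,0],[0.68,0.94,0],0],[[0,0,0],[0.68,0.94,0],0],[[0,0,0],[0.68,0.94,0],0]]'
$H '[[[0,0,0],[0.68,0.94,0],0],[[0,0,0],[0.68,0.94,0],0],[[0,0,0],[0.68,0.94,0],0],[[0,0,0],[0.68,0.94,0],0],[[0,0,0],[0.68,0.94,0],0]]'
$H '[[[0,0,0],[0.68,0.94,0],0],[[0,0,0],[0.68,0.94,0],0],[[0,0,0],[0.68,0.94,0],0],[[0,0,0],[0.68,0.94,0],0],[[0,0,0],[0.68,0.94,0],0]]'
$H '[[[0,0,0],[0,0,0],0],[[0,0,0],[0,0,0],0],[[0,0,0],[0,0,0],0]]'
python3 -c "
from h import *
plan(.567,-.315,.105,85.4)"
```

```text
time: 0.67
position: [0.1948, -0.5408, 0.2138]
tcp_rot: [-2.902, -1.204, -0.0]
force: [0.4, 0.7, 0.4]
gripper_width: 0.999
finger_force: 0.0
time: 1.08
position: [0.1949, -0.5409, 0.2138]
tcp_rot: [-2.572, -1.803, -0.0]
force: [-0.3, 0.2, -0.2]
gripper_width: 0.999
finger_force: 0.0
time: 1.42
position: [0.1949, -0.5409, 0.2138]
tcp_rot: [-2.306, -2.133, -0.0]
force: [-0.1, 0.6, -0.9]
gripper_width: 1.0
finger_force: 0.0
time: 1.83
position: [0.3198, -0.4648, 0.2139]
tcp_rot: [2.311, 2.128, 0.0]
force: [-0.3, -0.5, 0.0]
gripper_width: 0.67
finger_force: 0.0
time: 2.25
position: [0.4439, -0.3894, 0.214]
tcp_rot: [2.311, 2.128, -0.0]
force: [-0.6, -1.0, -0.2]
gripper_width: 0.502
finger_force: 0.0
time: 2.67
position: [0.5678, -0.314, 0.2138]
tcp_rot: [-2.311, -2.128, 0.0]
force: [-0.5, 0.2, -0.7]
gripper_width: 0.502
finger_force: 0.0
time: 2.92
position: [0.5662, -0.3151, 0.2137]
tcp_rot: [-2.309, -2.13, 0.001]
force: [-0.2, 0.4, -0.3]
gripper_width: 0.5
finger_force: 0.0
 turn [-0.01  0.   -0.01] shift(final axes) [0.01 0.03 4.35] shift(now axes) [0.01 0.04 4.35] t 2.9 pos [ 0.5662 -0.3151  0.2137] F [-0.2  0.4 -0.3] w 0.5 ff 0.0
```

```bash
H="python3 -m handwheel"
$H '[[[0,0,0],[0,0,0.5],-0.4],[[0,0,0],[0,0,0.5],-0.4],[[0,0,0],[0,0,0.5],-0.4],[[0,0,0],[0,0,0.5],-0.4],[[0,0,0],[0,0,0.5],-0.4]]' 20
$H '[[[0,0,0],[0,0,0.5],-0.4],[[0,0,0],[0,0,0.5],-0.4],[[0,0,0],[0,0,0.5],-0.4],[[0,0,0],[0,0,0.35],-0.4]]'
$H '[[[0,0,0],[0,0,0],-1],[[0,0,0],[0,0,0],-1],[[0,0,0],[0,0,0],-1],[[0,0,0],[0,0,0],-1],[[0,0,0],[0,0,0],-1]]'
python3 -c "
from h import *
plan(.567,-.315,.105,85.4)"
```

```text
time: 3.33
position: [0.5653, -0.3161, 0.1512]
tcp_rot: [2.311, 2.128, -0.001]
force: [0.3, 0.4, 0.4]
gripper_width: 0.3
finger_force: 0.0
time: 3.67
position: [0.565, -0.3158, 0.1043]
tcp_rot: [-2.31, -2.127, 0.001]
force: [-0.1, -0.2, -0.3]
gripper_width: 0.303
finger_force: 0.0
time: 4.08
position: [0.567, -0.3157, 0.106]
tcp_rot: [2.308, 2.129, 0.0]
force: [0.4, -2.3, -0.0]
gripper_width: 0.117
finger_force: 20.0
 turn [ 0.02  0.02 -0.  ] shift(final axes) [ 0.03 -0.    0.04] shift(now axes) [ 0.03 -0.    0.04] t 4.1 pos [ 0.567  -0.3157  0.106 ] F [ 0.4 -2.3 -0. ] w 0.117 ff 20.0
```

```bash
H="python3 -m handwheel"
$H '[[[0,0,0],[0,-0.5,0],-1],[[0,0,0],[0,-0.5,0],-1],[[0,0,0],[0,-0.5,0],-1],[[0,0,0],[0,-0.5,0],-1],[[0,0,0],[0,-0.5,0],-1]]'
$H '[[[0,0,0],[0,-0.5,0],-1],[[0,0,0],[0,-0.5,0],-1],[[0,0,0],[0,-0.5,0],-1],[[0,0,0],[0,-0.5,0],-1],[[0,0,0],[0,-0.5,0],-1]]'
$H '[[[0,0,0],[0,-0.25,0],-1],[[0,0,0],[0,-0.15,0],-1],[[0,0,0],[0,0,0],-1],[[0,0,0],[0,0,0],-1],[[0,0,0],[0,0,0],-1]]'
python3 -c "
from h import *
plan(.567,-.315,.105,85.4)"
```

```text
time: 4.5
position: [0.5047, -0.3099, 0.106]
tcp_rot: [2.308, 2.129, 0.002]
force: [1.9, 0.7, -0.2]
gripper_width: 0.115
finger_force: 20.0
time: 4.92
position: [0.4422, -0.3041, 0.106]
tcp_rot: [2.309, 2.129, 0.003]
force: [2.2, 3.6, 3.2]
gripper_width: 0.113
finger_force: 20.0
time: 5.33
position: [0.4363, -0.3036, 0.106]
tcp_rot: [2.306, 2.124, 0.011]
force: [11.8, 5.7, -2.5]
gripper_width: 0.115
finger_force: 20.0
 turn [ 0.11 -0.01 -0.02] shift(final axes) [-0.03  5.25  0.04] shift(now axes) [-0.03  5.25  0.09] t 5.3 pos [ 0.4363 -0.3036  0.106 ] F [11.8  5.7 -2.5] w 0.115 ff 20.0
```

```bash
H="python3 -m handwheel"
$H '[[[0,0,0],[0,0.12,0],-1],[[0,0,0],[0,0,0],-0.4],[[0,0,0],[0,0,0],-0.4],[[0,0,0],[0,0,0],-0.4]]'
$H '[[[0,0,0],[0,0,-0.5],-0.4],[[0,0,0],[0,0,-1],-0.4],[[0,0,0],[0,0,-1],-0.4],[[0,0,0],[0,0,-1],-0.4],[[0,0,0],[0,0,-1],-0.4]]'
$H '[[[0,0,1],[0,0,0],-0.4],[[0,0,1],[0,0,0],-0.4],[[0,0,1],[0,0,0],-0.4],[[0,0,1],[0,0,0],-0.4],[[0,0,1],[0,0,0],-0.4]]'
$H '[[[0,0,1],[0,0,0],-0.4],[[0,0,1],[0,0,0],-0.4],[[0,0,1],[0,0,0],-0.4],[[0,0,1],[0,0,0],-0.4],[[0,0,1],[0,0,0],-0.4]]'
$H '[[[0,0,1],[0,0,0],-0.4],[[0,0,1],[0,0,0],-0.4],[[0,0,1],[0,0,0],-0.4],[[0,0,1],[0,0,0],-0.4],[[0,0,1],[0,0,0],-0.4]]'
$H '[[[0,0,1],[0,0,0],-0.4],[[0,0,1],[0,0,0],-0.4],[[0,0,0.5],[0,0,0],-0.4],[[0,0,0],[0,0,0],-0.4],[[0,0,0],[0,0,0],-0.4]]'
python3 - <<'E'
from h import *
plan(.461,-.0995,.12,-2.2)
d=grab('top','t1.png');im=d['color']
cv2.imwrite('pics/t1c.png',cv2.resize(im[100:320,225:475],None,fx=2.6,fy=2.6,interpolation=2))
E
```

```text
time: 5.67
position: [0.4347, -0.3048, 0.1052]
tcp_rot: [2.308, 2.131, -0.001]
force: [0.6, 0.2, -0.3]
gripper_width: 0.286
finger_force: 0.0
time: 6.08
position: [0.4344, -0.3047, 0.2188]
tcp_rot: [-2.309, -2.131, 0.001]
force: [0.1, 0.5, -0.6]
gripper_width: 0.294
finger_force: 0.0
time: 6.5
position: [0.4345, -0.3048, 0.2177]
tcp_rot: [2.718, 1.574, -0.001]
force: [-0.9, -0.6, -0.0]
gripper_width: 0.3
finger_force: 0.0
time: 6.92
position: [0.4345, -0.3048, 0.2176]
tcp_rot: [2.995, 0.949, -0.001]
force: [0.3, 0.4, -0.6]
gripper_width: 0.3
finger_force: 0.0
time: 7.33
position: [0.4345, -0.3048, 0.2176]
tcp_rot: [3.129, 0.278, -0.001]
force: [0.2, 0.2, 0.9]
gripper_width: 0.299
finger_force: 0.0
time: 7.75
position: [0.4347, -0.3047, 0.2176]
tcp_rot: [3.141, -0.056, -0.001]
force: [-0.3, 1.1, 0.1]
gripper_width: 0.303
finger_force: 0.0
 turn [0.   0.   0.03] shift(final axes) [ 0.74 -8.24  3.9 ] shift(now axes) [ 0.76 -8.24  3.9 ] t 7.8 pos [ 0.4347 -0.3047  0.2176] F [-0.3  1.1  0.1] w 0.303 ff 0.0
```

View pics/t1c.png

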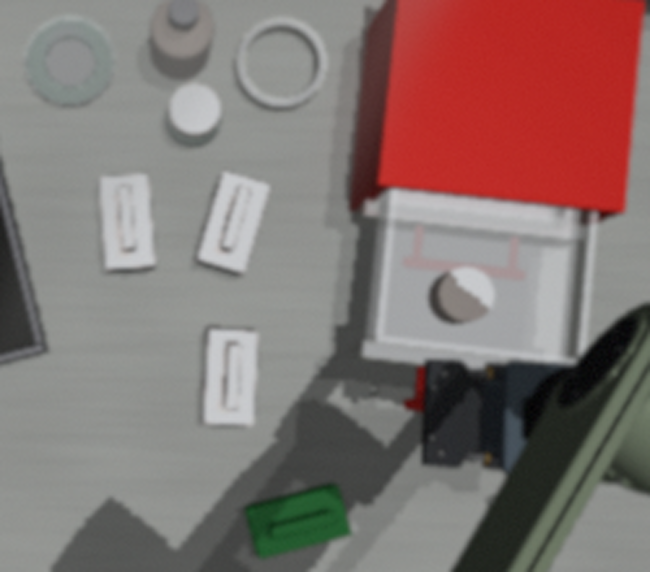

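```bash
H="python3 -m handwheel"
$H '[[[0,0,0],[0.076,-0.824,0],-0.4],[[0,0,0],[0.076,-0.824,0],-0.4],[[0,0,0],[0.076,-0.824,0],-0.4],[[0,0,0],[0.076,-0.824,0],-0.4],[[0,0,0],[0.076,-0.824,0],-0.4]]' 25
$H '[[[0,0,0],[0.076,-0.824,0],-0.4],[[0,0,0],[0.076,-0.824,0],-0.4],[[0,0,0],[0.076,-0.824,0],-0.4],[[0,0,0],[0.076,-0.824,0],-0.4],[[0,0,0],[0.076,-0.824,0],-0.4]]'
$H '[[[0,0,0],[0,0,0.9],-0.4],[[0,0,0],[0,0,0.9],-0.4],[[0,0,0],[0,0,0.9],-0.4],[[0,0,0],[0,0,0.9],-0.4],[[0,0,0],[0,0,0],-0.4]]'
python3 - <<'E'
from h import *
plan(.461,-.0995,.045,-2.2)
d=grab('top');print(onz(d,404.2,212.3,.135))
e=grab('scene','s1.png');im=e['color']
cv2.imwrite('pics/s1c.png',cv2.resize(im[130:330,80:360],None,fx=2.6,fy=2.6,interpolation=2))
E
```

```text
time: 8.22
position: [0.4482, -0.2011, 0.2177]
tcp_rot: [3.141, -0.056, -0.0]
force: [0.4, -0.2, -0.7]
gripper_width: 0.302
finger_force: 0.0
time: 8.63
position: [0.4615, -0.0984, 0.2177]
tcp_rot: [3.141, -0.056, 0.0]
force: [-0.5, -0.9, 0.1]
gripper_width: 0.301
finger_force: 0.0
time: 9.05
position: [0.4584, -0.0986, 0.1241]
tcp_rot: [-3.139, 0.055, 0.013]
force: [-1.4, -0.3, -0.5]
gripper_width: 0.3
finger_force: 0.0
 turn [-0.02  0.1   0.04] shift(final axes) [0.1  0.03 3.16] shift(now axes) [0.13 0.04 3.16] t 9.1 pos [ 0.4584 -0.0986  0.1241] F [-1.4 -0.3 -0.5] w 0.3 ff 0.0
[ 0.53884786 -0.29578048  0.135     ]
```

View pics/s1c.png

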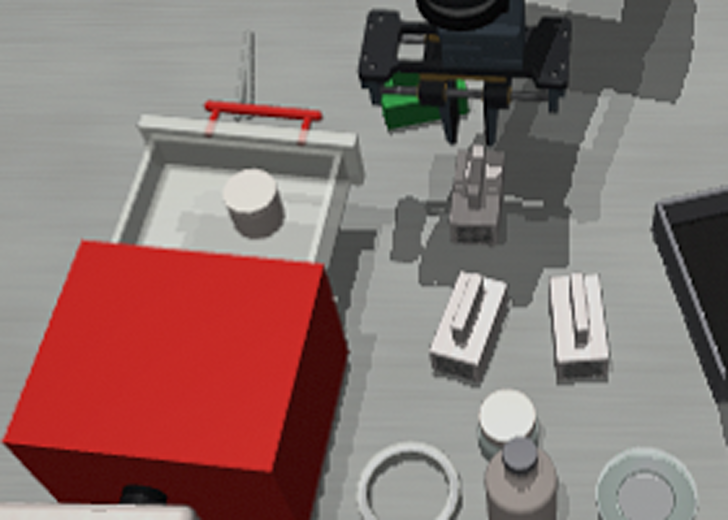

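```bash
H="python3 -m handwheel"
$H '[[[0,0,0],[0.1,0,0.7],-0.4],[[0,0,0],[0,0,0.7],-0.4],[[0,0,0],[0,0,0.7],-0.4],[[0,0,0],[0,0,0.6],-0.4],[[0,0,0],[0,0,0.42],-0.4]]'
$H '[[[0,0,0],[0,0,0],-0.4],[[0,0,0],[0,0,0],-1],[[0,0,0],[0,0,0],-1],[[0,0,0],[0,0,0],-1],[[0,0,0],[0,0,0],-1]]'
python3 - <<'E'
from h import *
e=grab('scene'); print(onz(e,176.9,203.1,.135))
for n,y in(('y-.075',-.075),('y0',0),('y.075',.075)): plan(*case(.035,y),.2,15.65,n)
E
```

```text
time: 9.57
position: [0.4651, -0.0998, 0.0503]
tcp_rot: [3.14, -0.057, 0.004]
force: [0.2, 0.0, 0.1]
gripper_width: 0.298
finger_force: 0.0
time: 9.98
position: [0.465, -0.0995, 0.0509]
tcp_rot: [3.141, -0.057, 0.004]
force: [-0.1, 0.5, 4.2]
gripper_width: 0.131
finger_force: 25.0
[ 0.53873814 -0.29297614  0.135     ]
y-.075 turn [ 0.01 -0.03 -3.55] shift(final axes) [ 7.94 -8.93 -5.97] shift(now axes) [  4.86 -10.92  -5.96] t 10.0 pos [ 0.465  -0.0995  0.0509] F [-0.2  0.3  5. ] w 0.129 ff 25.0
y0 turn [ 0.01 -0.03 -3.55] shift(final axes) [  7.94 -11.93  -5.97] shift(now axes) [  3.94 -13.78  -5.96] t 10.0 pos [ 0.465  -0.0995  0.0509] F [-0.2  0.3  5. ] w 0.129 ff 25.0
y.075 turn [ 0.01 -0.03 -3.55] shift(final axes) [  7.94 -14.93  -5.97] shift(now axes) [  3.03 -16.63  -5.97] t 10.0 pos [ 0.465  -0.0995  0.0509] F [-0.2  0.3  5. ] w 0.129 ff 25.0
```

```bash
H="python3 -m handwheel"
$H '[[[0,0,0],[0,0,-0.4],-1],[[0,0,0],[0,0,-0.8],-1],[[0,0,0],[0,0,-0.9],-1],[[0,0,0],[0,0,-1],-1],[[0,0,0],[0,0,-1],-1]]'
$H '[[[0,0,-0.6],[0,0,-1],-1],[[0,0,-0.8],[0,0,-0.8],-1],[[0,0,-0.8],[0,0,0],-1],[[0,0,-0.75],[0,0,0],-1],[[0,0,-0.6],[0,0,0],-1]]'
$H '[[[0,0,0],[0.3,-0.5,0],-1],[[0,0,0],[0.5,-0.9,0],-1],[[0,0,0],[0.5,-0.9,0],-1],[[0,0,0],[0.5,-0.9,0],-1],[[0,0,0],[0.5,-0.9,0],-1]]'
$H '[[[0,0,0],[0.5,-0.9,0],-1],[[0,0,0],[0.5,-0.9,0],-1],[[0,0,0],[0.5,-0.9,0],-1],[[0,0,0],[0.5,-0.9,0],-1],[[0,0,0],[0.5,-0.9,0],-1]]'
$H '[[[0,0,0],[0.5,-0.9,0],-1],[[0,0,0],[0.5,-0.9,0],-1],[[0,0,0],[0.5,-0.9,0],-1],[[0,0,0],[0.5,-0.9,0],-1],[[0,0,0],[0.3,-0.5,0],-1]]'
$H '[[[0,0,0],[0,0,0],-1],[[0,0,0],[0,0,0],-1],[[0,0,0],[0,0,0],-1]]'
python3 - <<'E'
from h import *
plan(*case(.035,.075),.0624,15.65)
e=grab('scene','s2.png')
E
```

```text
time: 10.45
position: [0.4633, -0.0992, 0.153]
tcp_rot: [-3.141, 0.057, 0.002]
force: [-0.5, -0.2, -2.5]
gripper_width: 0.129
finger_force: 25.0
time: 10.87
position: [0.4637, -0.0993, 0.1976]
tcp_rot: [3.111, 0.433, 0.0]
force: [-0.2, 0.1, -2.0]
gripper_width: 0.128
finger_force: 25.0
time: 11.28
position: [0.4914, 0.0158, 0.197]
tcp_rot: [3.112, 0.427, -0.001]
force: [0.6, -0.4, -2.8]
gripper_width: 0.13
finger_force: 25.0
time: 11.7
position: [0.5212, 0.1412, 0.1969]
tcp_rot: [3.112, 0.428, -0.001]
force: [-0.2, 0.9, -2.5]
gripper_width: 0.131
finger_force: 25.0
time: 12.12
position: [0.5493, 0.2567, 0.1967]
tcp_rot: [-3.111, -0.43, 0.001]
force: [0.9, -0.2, -2.9]
gripper_width: 0.13
finger_force: 25.0
time: 12.37
position: [0.5488, 0.2531, 0.1969]
tcp_rot: [3.111, 0.427, -0.002]
force: [0.3, -0.1, -1.4]
gripper_width: 0.13
finger_force: 25.0
 turn [ 0.01  0.02 -0.  ] shift(final axes) [ 0.91 -2.25  5.38] shift(now axes) [ 0.92 -2.26  5.37] t 12.4 pos [0.5488 0.2531 0.1969] F [ 0.3 -0.1 -1.4] w 0.13 ff 25.0
```

View pics/s2.png

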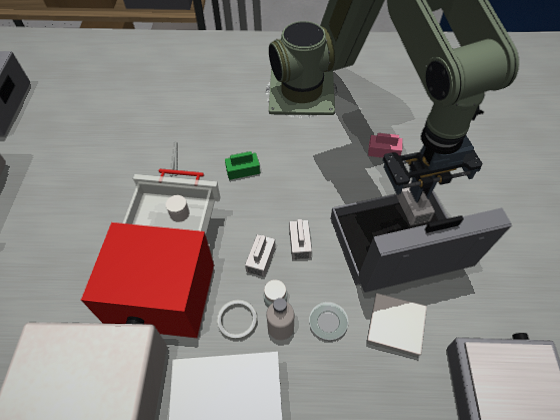

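```bash
H="python3 -m handwheel"
$H '[[[0,0,0],[0.3,-0.75,0],-1],[[0,0,0],[0.3,-0.75,0],-1],[[0,0,0],[0.3,-0.75,0],-1],[[0,0,0],[0,0,0],-1],[[0,0,0],[0,0,0],-1]]'
$H '[[[0,0,0],[0,0,0.5],-1],[[0,0,0],[0,0,0.9],-1],[[0,0,0],[0,0,0.9],-1],[[0,0,0],[0,0,0.9],-1],[[0,0,0],[0,0,0.7],-1]]'
$H '[[[0,0,0],[0,0,0.6],-1],[[0,0,0],[0,0,0.2],-1],[[0,0,0],[0,0,0],-1],[[0,0,0],[0,0,0],-1],[[0,0,0],[0,0,0],-1]]'
python3 - <<'E'
from h import *
plan(*case(.035,.075),.0624,15.65)
E
```

```text
time: 12.83
position: [0.5556, 0.3138, 0.197]
tcp_rot: [3.111, 0.428, -0.001]
force: [-0.2, -0.2, -2.4]
gripper_width: 0.132
finger_force: 25.0
time: 13.25
position: [0.555, 0.3121, 0.0982]
tcp_rot: [3.111, 0.426, -0.003]
force: [-0.0, 0.8, -2.5]
gripper_width: 0.131
finger_force: 25.0
time: 13.67
position: [0.5567, 0.3144, 0.0812]
tcp_rot: [-3.112, -0.427, -0.004]
force: [0.6, -0.4, -2.7]
gripper_width: 0.129
finger_force: 25.0
 turn [-0.   -0.03 -0.  ] shift(final axes) [-0.06  0.03  0.75] shift(now axes) [-0.06  0.03  0.75] t 13.7 pos [0.5567 0.3144 0.0812] F [ 0.6 -0.4 -2.7] w 0.129 ff 25.0
```

```bash
H="python3 -m handwheel"
$H '[[[0,0,0],[0,0,0.2],-1],[[0,0,0],[0,0,0.2],-1],[[0,0,0],[0,0,0.15],-1],[[0,0,0],[0,0,0],-1],[[0,0,0],[0,0,0],-1]]'
$H '[[[0,0,0],[0,0,0.06],-1],[[0,0,0],[0,0,0.06],-1],[[0,0,0],[0,0,0],-1],[[0,0,0],[0,0,0],-1]]'
```

```text
time: 14.08
position: [0.5555, 0.3144, 0.0655]
tcp_rot: [3.112, 0.428, -0.001]
force: [-1.1, -0.0, -2.8]
gripper_width: 0.133
finger_force: 25.0
time: 14.42
position: [0.5557, 0.3145, 0.0628]
tcp_rot: [3.112, 0.428, -0.0]
force: [-0.4, 0.4, -2.5]
gripper_width: 0.129
finger_force: 25.0
```

```bash
H="python3 -m handwheel"
$H '[[[0,0,0],[0,0,0.04],-1],[[0,0,0],[0,0,0.04],-1],[[0,0,0],[0,0,0],-1],[[0,0,0],[0,0,0],-1]]'
```

```text
time: 14.75
position: [0.5558, 0.3147, 0.0624]
tcp_rot: [-3.112, -0.428, -0.002]
force: [-2.2, 0.3, 4.9]
gripper_width: 0.131
finger_force: 25.0
```

Contact on the floor at the expected height. Release, lift, re-measure the knocked magazine.

```bash
H="python3 -m handwheel"
$H '[[[0,0,0],[0,0,-0.03],-1],[[0,0,0],[0,0,0],-0.4],[[0,0,0],[0,0,0],-0.4],[[0,0,0],[0,0,0],-0.4],[[0,0,0],[0,0,0],-0.4]]'
$H '[[[0,0,0],[0,0,-0.4],-0.4],[[0,0,0],[0,0,-1],-0.4],[[0,0,0],[0,0,-1],-0.4],[[0,0,0],[0,0,-1],-0.4],[[0,0,0],[0,0,-1],-0.4]]'
$H '[[[0,0,0],[0,0,-1],-0.4],[[0,0,0],[-0.5,0,0],-0.4],[[0,0,0],[-1,0,0],-0.4],[[0,0,0],[-1,0,0],-0.4],[[0,0,0],[-1,0,0],-0.4]]'
python3 - <<'E'
from h import *
d=grab('top');im=d['color']
cv2.imwrite('pics/t2c.png',np.hstack([cv2.resize(im[145:235,250:340],None,fx=4.4,fy=4.4,interpolation=2),cv2.resize(im[100:280,110:290],None,fx=2.2,fy=2.2,interpolation=2)]))
plan(*case(.035,.075),.0624,15.65)
E
```

```text
time: 15.17
position: [0.5559, 0.3145, 0.0616]
tcp_rot: [3.112, 0.428, 0.0]
force: [0.5, -0.1, -0.8]
gripper_width: 0.294
finger_force: 0.0
time: 15.58
position: [0.5558, 0.3145, 0.1736]
tcp_rot: [-3.112, -0.428, -0.001]
force: [-0.1, -0.3, 0.6]
gripper_width: 0.297
finger_force: 0.0
time: 16.0
position: [0.4707, 0.2906, 0.1974]
tcp_rot: [-3.112, -0.428, -0.001]
force: [0.4, 0.6, 0.6]
gripper_width: 0.298
finger_force: 0.0
 turn [0.01 0.06 0.01] shift(final axes) [3.73 0.02 5.4 ] shift(now axes) [3.76 0.02 5.38] t 16.1 pos [0.4655 0.2888 0.1974] F [-5.6 -1.5 -0.9] w 0.302 ff 0.0
```

View pics/t2c.png

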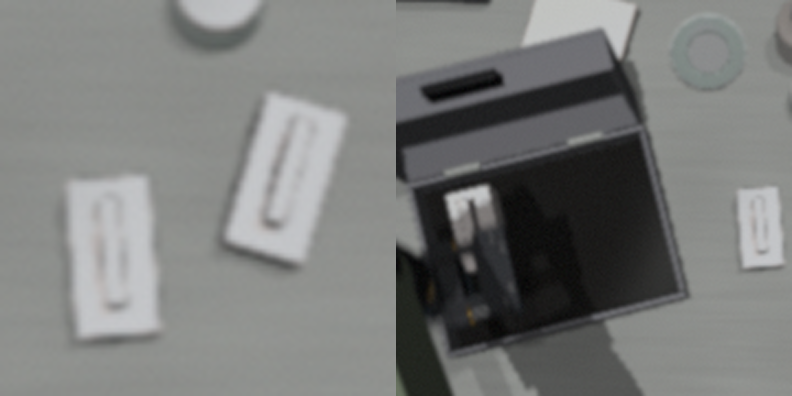

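Run:
```python
from h import *
d=grab('top')
for n,q in dict(A=[(66,180),(149,175),(160,332),(76,339)],B=[(268,93),(348,117),(302,266),(224,240)]).items():
    W=np.array([onz(d,a/4.4+250,b/4.4+145,.035)[:2] for a,b in q]); x=W[0]+W[1]-W[2]-W[3]; c=W.mean(0); ph=np.degrees(np.arctan2(x[1],x[0]))
    print(n,c,ph); plan(*c,.12,ph); plan(*c,.19,ph)
```

```text
A [ 0.56238496 -0.00273746] 5.173373632133818
 turn [0.   0.02 2.11] shift(final axes) [ 2.69 11.99  3.11] shift(now axes) [ 0.46 12.28  3.11] t 16.1 pos [0.4682 0.2898 0.1977] F [ 1.4 -0.1  0.1] w 0.297 ff 0.0
 turn [0.   0.02 2.11] shift(final axes) [ 2.69 11.99  0.31] shift(now axes) [ 0.46 12.28  0.31] t 16.1 pos [0.4682 0.2898 0.1977] F [ 1.4 -0.1  0.1] w 0.297 ff 0.0
B [ 0.60873179 -0.0995276 ] -15.7345892363475
 turn [0.01 0.02 6.29] shift(final axes) [ 9.63 13.47  3.11] shift(now axes) [ 1.2  16.51  3.11] t 16.1 pos [0.4682 0.2898 0.1977] F [ 1.4 -0.1  0.1] w 0.297 ff 0.0
 turn [0.01 0.02 6.29] shift(final axes) [ 9.63 13.47  0.31] shift(now axes) [ 1.19 16.51  0.31] t 16.1 pos [0.4682 0.2898 0.1977] F [ 1.4 -0.1  0.1] w 0.297 ff 0.0
```

```bash
H="python3 -m handwheel"
$H '[[[0,0,0.7],[0,0,0],-0.4],[[0,0,0.7],[0,0,0],-0.4],[[0,0,0.7],[0,0,0],-0.4],[[0,0,0],[0.2,0.8,0],-0.4],[[0,0,0],[0.2,0.95,0],-0.4]]'
$H '[[[0,0,0],[0.2,0.95,0],-0.4],[[0,0,0],[0.2,0.95,0],-0.4],[[0,0,0],[0.2,0.95,0],-0.4],[[0,0,0],[0.2,0.95,0],-0.4],[[0,0,0],[0.2,0.95,0],-0.4]]'
$H '[[[0,0,0],[0.25,0.95,0],-0.4],[[0,0,0],[0.25,0.95,0],-0.4],[[0,0,0],[0.25,0.95,0],-0.4],[[0,0,0],[0.25,0.95,0],-0.4],[[0,0,0],[0.25,0.75,0],-0.4]]'
$H '[[[0,0,0],[0,0,0.8],-0.4],[[0,0,0],[0,0,0.8],-0.4],[[0,0,0],[0,0,0.8],-0.4],[[0,0,0],[0,0,0],-0.4],[[0,0,0],[0,0,0],-0.4]]'
python3 - <<'E'
from h import *
plan(.5624,-.0027,.047,5.2)
E
```

```text
time: 16.52
position: [0.4864, 0.2491, 0.1973]
tcp_rot: [-3.137, -0.145, -0.003]
force: [0.7, 0.0, 0.2]
gripper_width: 0.299
finger_force: 0.0
time: 16.93
position: [0.5223, 0.1311, 0.1974]
tcp_rot: [-3.138, -0.142, -0.003]
force: [-0.3, -0.1, -0.1]
gripper_width: 0.3
finger_force: 0.0
time: 17.35
position: [0.5637, 0.0198, 0.1973]
tcp_rot: [3.138, 0.14, 0.003]
force: [-0.2, 0.4, 0.5]
gripper_width: 0.303
finger_force: 0.0
time: 17.77
position: [0.5626, 0.0216, 0.1365]
tcp_rot: [3.138, 0.141, -0.002]
force: [0.5, 0.4, 1.1]
gripper_width: 0.302
finger_force: 0.0
 turn [ 0.    0.01 -0.01] shift(final axes) [-0.1   0.97  3.58] shift(now axes) [-0.09  0.97  3.58] t 17.8 pos [0.5626 0.0216 0.1365] F [0.5 0.4 1.1] w 0.302 ff 0.0
```

```bash
H="python3 -m handwheel"
$H '[[[0,0,0],[-0.1,0.5,0],-0.4],[[0,0,0],[0,0.47,0],-0.4],[[0,0,0],[0,0,0.6],-0.4],[[0,0,0],[0,0,0.6],-0.4],[[0,0,0],[0,0,0],-0.4]]'
$H '[[[0,0,0],[0,0,0.6],-0.4],[[0,0,0],[0,0,0.6],-0.4],[[0,0,0],[0,0,0.6],-0.4],[[0,0,0],[0,0,0.3],-0.4],[[0,0,0],[0,0,0],-0.4]]'
python3 - <<'E'
from h import *
plan(.5624,-.0027,.047,5.2)
E
```

```text
time: 18.18
position: [0.561, -0.004, 0.1056]
tcp_rot: [3.138, 0.14, -0.004]
force: [-0.0, 0.1, 0.5]
gripper_width: 0.299
finger_force: 0.0
time: 18.6
position: [0.5616, -0.0032, 0.0537]
tcp_rot: [3.138, 0.141, -0.003]
force: [-0.4, -0.2, 0.2]
gripper_width: 0.297
finger_force: 0.0
 turn [ 0.    0.02 -0.01] shift(final axes) [ 0.03 -0.02  0.27] shift(now axes) [ 0.04 -0.02  0.27] t 18.6 pos [ 0.5616 -0.0032  0.0537] F [-0.4 -0.2  0.2] w 0.297 ff 0.0
```

```bash
H="python3 -m handwheel"
$H '[[[0,0,0],[0,0,0.27],-0.4],[[0,0,0],[0,0,0],-1],[[0,0,0],[0,0,0],-1],[[0,0,0],[0,0,0],-1],[[0,0,0],[0,0,0],-1]]'
$H '[[[0,0,0],[0,0,0],-1],[[0,0,0],[0,0,-0.4],-1],[[0,0,0],[0,0,-1],-1],[[0,0,0],[0,0,-1],-1],[[0,0,0],[0,0,-1],-1]]'
$H '[[[0,0,0],[0,0,-1],-1],[[0,0,0],[0,0,-1],-1],[[0,0,-0.7],[0,0,-0.5],-1],[[0,0,-0.7],[0,0,0],-1],[[0,0,-0.7],[0,0,0],-1]]'
python3 - <<'E'
from h import *
plan(*case(.035,0),.12,15.65)
E
```

```text
time: 19.02
position: [0.5624, -0.0026, 0.048]
tcp_rot: [3.138, 0.142, 0.002]
force: [-1.1, -0.0, 0.4]
gripper_width: 0.128
finger_force: 25.0
time: 19.43
position: [0.5616, -0.0026, 0.1337]
tcp_rot: [3.138, 0.142, -0.001]
force: [0.6, -0.3, -1.7]
gripper_width: 0.126
finger_force: 25.0
time: 19.85
position: [0.5624, -0.0027, 0.197]
tcp_rot: [3.111, 0.433, 0.005]
force: [-0.2, 0.4, -1.9]
gripper_width: 0.132
finger_force: 25.0
 turn [ 0.01 -0.03  0.04] shift(final axes) [ 3.14 -9.25  3.08] shift(now axes) [ 3.16 -9.24  3.08] t 19.9 pos [ 0.5624 -0.0027  0.197 ] F [-0.2  0.4 -1.9] w 0.132 ff 25.0
```

```bash
H="python3 -m handwheel"
$H '[[[0,0,0],[0.2,-0.5,0],-1],[[0,0,0],[0.3,-0.9,0],-1],[[0,0,0],[0.3,-0.9,0],-1],[[0,0,0],[0.3,-0.9,0],-1],[[0,0,0],[0.3,-0.9,0],-1]]'
$H '[[[0,0,0],[0.3,-0.9,0],-1],[[0,0,0],[0.3,-0.9,0],-1],[[0,0,0],[0.3,-0.9,0],-1],[[0,0,0],[0.3,-0.9,0],-1],[[0,0,0],[0.3,-0.9,0],-1]]'
$H '[[[0,0,0],[0.24,-0.65,0],-1],[[0,0,0],[0,0,0.5],-1],[[0,0,0],[0,0,0.9],-1],[[0,0,0],[0,0,0.9],-1],[[0,0,0],[0,0,0.5],-1]]'
$H '[[[0,0,0],[0,0,0],-1],[[0,0,0],[0,0,0],-1],[[0,0,0],[0,0,0],-1]]'
python3 - <<'E'
from h import *
plan(*case(.035,0),.0595,15.65)
E
```

```text
time: 20.27
position: [0.5677, 0.1073, 0.1951]
tcp_rot: [-3.112, -0.425, 0.001]
force: [1.0, 0.4, -1.6]
gripper_width: 0.13
finger_force: 25.0
time: 20.68
position: [0.5731, 0.226, 0.195]
tcp_rot: [-3.112, -0.426, 0.001]
force: [0.4, -0.3, -1.3]
gripper_width: 0.125
finger_force: 25.0
time: 21.1
position: [0.5732, 0.2418, 0.1224]
tcp_rot: [3.112, 0.427, -0.007]
force: [-0.1, -0.4, -2.5]
gripper_width: 0.132
finger_force: 25.0
time: 21.35
position: [0.5758, 0.2419, 0.1261]
tcp_rot: [-3.112, -0.427, -0.003]
force: [0.6, 0.4, -1.7]
gripper_width: 0.13
finger_force: 25.0
 turn [-0.   -0.02 -0.  ] shift(final axes) [-0.01  0.03  2.66] shift(now axes) [-0.02  0.03  2.66] t 21.4 pos [0.5758 0.2419 0.1261] F [ 0.6  0.4 -1.7] w 0.13 ff 25.0
```

```bash
H="python3 -m handwheel"
$H '[[[0,0,0],[0,0,0.5],-1],[[0,0,0],[0,0,0.6],-1],[[0,0,0],[0,0,0.6],-1],[[0,0,0],[0,0,0.3],-1],[[0,0,0],[0,0,0.2],-1]]'
$H '[[[0,0,0],[0,0,0.15],-1],[[0,0,0],[0,0,0.1],-1],[[0,0,0],[0,0,0.05],-1],[[0,0,0],[0,0,0],-1],[[0,0,0],[0,0,0],-1]]'
```

```text
time: 21.77
position: [0.5754, 0.2414, 0.0701]
tcp_rot: [-3.112, -0.428, -0.001]
force: [0.0, 0.5, -2.1]
gripper_width: 0.129
finger_force: 25.0
time: 22.18
position: [0.5755, 0.2413, 0.0629]
tcp_rot: [-3.112, -0.428, -0.002]
force: [1.1, 0.4, -1.0]
gripper_width: 0.124
finger_force: 25.0
```

```bash
H="python3 -m handwheel"
$H '[[[0,0,0],[0,0,0.05],-1],[[0,0,0],[0,0,0.03],-1],[[0,0,0],[0,0,0],-1],[[0,0,0],[0,0,0],-1]]'
```

```text
time: 22.52
position: [0.5752, 0.2412, 0.0604]
tcp_rot: [3.112, 0.428, -0.0]
force: [0.2, 0.6, -1.5]
gripper_width: 0.132
finger_force: 25.0
```

```bash
H="python3 -m handwheel"
$H '[[[0,0,0],[0,0,0.03],-1],[[0,0,0],[0,0,0.03],-1],[[0,0,0],[0,0,0],-1],[[0,0,0],[0,0,0],-1]]'
```

```text
time: 22.85
position: [0.5752, 0.2413, 0.0594]
tcp_rot: [-3.112, -0.428, -0.001]
force: [-1.4, -0.7, 3.7]
gripper_width: 0.132
finger_force: 25.0
```

Contact. Release, lift, and head for B at (0.609, -0.100, -15.5°).

```bash
H="python3 -m handwheel"
$H '[[[0,0,0],[0,0,-0.02],-1],[[0,0,0],[0,0,0],-0.4],[[0,0,0],[0,0,0],-0.4],[[0,0,0],[0,0,0],-0.4],[[0,0,0],[0,0,0],-0.4]]'
$H '[[[0,0,0],[0,0,-0.4],-0.4],[[0,0,0],[0,0,-1],-0.4],[[0,0,0],[0,0,-1],-0.4],[[0,0,0],[0,0,-1],-0.4],[[0,0,0],[0,0,-1],-0.4]]'
$H '[[[0,0,0],[0,0,-1],-0.4],[[0,0,0],[0,0.8,0],-0.4],[[0,0,0],[0,1,0],-0.4],[[0,0,0],[0,1,0],-0.4],[[0,0,0],[0,1,0],-0.4]]'
$H '[[[0,0,0],[0,1,0],-0.4],[[0,0,0],[0,1,0],-0.4],[[0,0,0],[0,1,0],-0.4],[[0,0,0],[0,1,0],-0.4],[[0,0,0],[0,1,0],-0.4]]'
$H '[[[0,0,1],[0,0,0],-0.4],[[0,0,1],[0,0,0],-0.4],[[0,0,1],[0,0,0],-0.4],[[0,0,1],[0,0,0],-0.4],[[0,0,1],[0,0,0],-0.4]]'
$H '[[[0,0,1],[0,0,0],-0.4],[[0,0,0.25],[0,0,0],-0.4],[[0,0,0],[0,0,0],-0.4]]'
python3 - <<'E'
from h import *
d=grab('top');im=d['color']
cv2.imwrite('pics/t3c.png',np.hstack([cv2.resize(im[145:235,250:340],None,fx=4.4,fy=4.4,interpolation=2),cv2.resize(im[100:280,110:290],None,fx=2.2,fy=2.2,interpolation=2)]))
plan(.6087,-.0997,.12,-15.5)
E
```

```text
time: 23.27
position: [0.5753, 0.2412, 0.0593]
tcp_rot: [3.112, 0.428, 0.0]
force: [-0.6, -0.4, -0.0]
gripper_width: 0.299
finger_force: 0.0
time: 23.68
position: [0.5752, 0.2412, 0.1714]
tcp_rot: [-3.112, -0.428, -0.001]
force: [0.8, 0.1, -0.4]
gripper_width: 0.3
finger_force: 0.0
time: 24.1
position: [0.6011, 0.149, 0.1956]
tcp_rot: [3.112, 0.429, 0.002]
force: [-0.5, 0.7, -1.0]
gripper_width: 0.301
finger_force: 0.0
time: 24.52
position: [0.6349, 0.0281, 0.1954]
tcp_rot: [3.112, 0.428, 0.001]
force: [0.4, -0.6, 0.2]
gripper_width: 0.304
finger_force: 0.0
time: 24.93
position: [0.6347, 0.0292, 0.1953]
tcp_rot: [3.131, -0.263, 0.001]
force: [0.4, -0.6, 0.0]
gripper_width: 0.303
finger_force: 0.0
time: 25.18
position: [0.6346, 0.0293, 0.1951]
tcp_rot: [-3.113, 0.424, -0.001]
force: [-0.3, -0.2, -0.5]
gripper_width: 0.301
finger_force: 0.0
 turn [-0.   -0.01  0.  ] shift(final axes) [0.38 5.25 3.  ] shift(now axes) [0.38 5.25 3.  ] t 25.2 pos [0.6346 0.0294 0.1949] F [ 0.1  0.1 -0.4] w 0.299 ff 0.0
```

View pics/t3c.png

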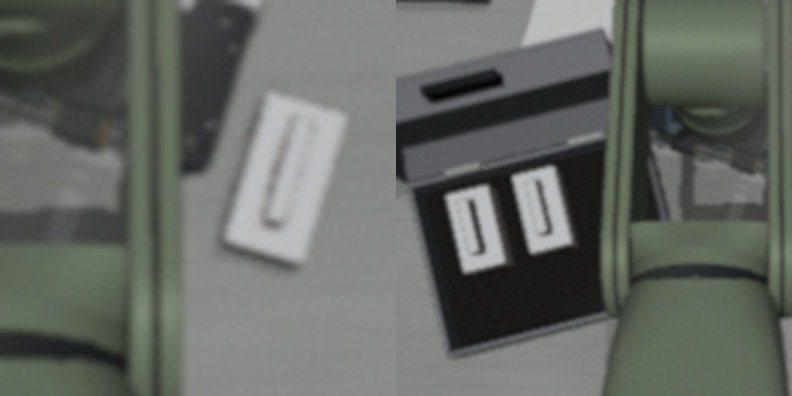

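```bash
H="python3 -m handwheel"
$H '[[[0,0,0],[0.08,0.9,0],-0.4],[[0,0,0],[0.08,0.9,0],-0.4],[[0,0,0],[0.08,0.9,0],-0.4],[[0,0,0],[0.08,0.9,0],-0.4],[[0,0,0],[0.06,0.9,0],-0.4]]'
$H '[[[0,0,0],[0,0.75,0],-0.4],[[0,0,0],[0,0,0.9],-0.4],[[0,0,0],[0,0,0.9],-0.4],[[0,0,0],[0,0,0.9],-0.4],[[0,0,0],[0,0,0],-0.4]]'
$H '[[[0,0,0],[0,0,0],-0.4],[[0,0,0],[0,0,0],-0.4]]'
python3 - <<'E'
from h import *
plan(.6087,-.0997,.047,-15.5)
E
```

```text
time: 25.65
position: [0.6133, -0.0824, 0.1947]
tcp_rot: [3.113, -0.423, 0.001]
force: [-0.3, -0.6, -0.2]
gripper_width: 0.299
finger_force: 0.0
time: 26.07
position: [0.6053, -0.0993, 0.1227]
tcp_rot: [-3.112, 0.424, 0.014]
force: [-1.0, 0.8, -1.0]
gripper_width: 0.303
finger_force: 0.0
time: 26.23
position: [0.6094, -0.0997, 0.1283]
tcp_rot: [3.113, -0.425, 0.004]
force: [0.7, -0.5, 0.2]
gripper_width: 0.302
finger_force: 0.0
 turn [-0.   -0.03 -0.01] shift(final axes) [-0.03  0.01  3.25] shift(now axes) [-0.03  0.01  3.25] t 26.2 pos [ 0.6094 -0.0997  0.1283] F [ 0.7 -0.5  0.2] w 0.302 ff 0.0
```

```bash
H="python3 -m handwheel"
$H '[[[0,0,0],[0,0,0.7],-0.4],[[0,0,0],[0,0,0.7],-0.4],[[0,0,0],[0,0,0.7],-0.4],[[0,0,0],[0,0,0.7],-0.4],[[0,0,0],[0,0,0.4],-0.4]]'
$H '[[[0,0,0],[0,0,0],-0.4],[[0,0,0],[0,0,0],-1],[[0,0,0],[0,0,0],-1],[[0,0,0],[0,0,0],-1],[[0,0,0],[0,0,0],-1]]'
$H '[[[0,0,0],[0,0,0],-1],[[0,0,0],[0,0,-0.4],-1],[[0,0,0],[0,0,-1],-1],[[0,0,0],[0,0,-1],-1],[[0,0,0],[0,0,-1],-1]]'
$H '[[[0,0,0],[0,0,-1],-1],[[0,0,0],[0,0,-1],-1],[[0,0,-0.7],[0,0,-0.6],-1],[[0,0,-0.9],[0,0,0],-1],[[0,0,-0.9],[0,0,0],-1]]'
$H '[[[0,0,-0.9],[0,0,0],-1],[[0,0,-0.9],[0,0,0],-1],[[0,0,-0.9],[0,0,0],-1],[[0,0,-0.95],[0,0,0],-1],[[0,0,0],[0,0,0],-1]]'
python3 - <<'E'
from h import *
plan(*case(.035,-.075),.12,15.65)
E
```

```text
time: 26.65
position: [0.609, -0.0995, 0.0471]
tcp_rot: [3.113, -0.425, 0.002]
force: [-0.1, 0.6, 0.3]
gripper_width: 0.298
finger_force: 0.0
time: 27.07
position: [0.6094, -0.0997, 0.0482]
tcp_rot: [3.113, -0.426, 0.004]
force: [-0.1, 0.3, -0.4]
gripper_width: 0.129
finger_force: 25.0
time: 27.48
position: [0.6077, -0.0996, 0.1328]
tcp_rot: [3.112, -0.426, -0.003]
force: [0.5, -0.2, -2.9]
gripper_width: 0.129
finger_force: 25.0
time: 27.9
position: [0.6086, -0.0998, 0.1988]
tcp_rot: [3.14, -0.079, 0.003]
force: [-0.7, 0.8, -3.5]
gripper_width: 0.127
finger_force: 25.0
time: 28.32
position: [0.6079, -0.0997, 0.197]
tcp_rot: [-3.114, -0.416, 0.002]
force: [0.0, -0.2, -2.3]
gripper_width: 0.131
finger_force: 25.0
 turn [-0.    0.01 -0.08] shift(final axes) [  2.44 -10.47   3.08] shift(now axes) [  2.37 -10.49   3.08] t 28.3 pos [ 0.6079 -0.0997  0.197 ] F [ 0.  -0.2 -2.3] w 0.131 ff 25.0
```

```bash
H="python3 -m handwheel"
$H '[[[0,0,-0.08],[0.2,-0.5,0],-1],[[0,0,0],[0.2,-0.9,0],-1],[[0,0,0],[0.2,-0.9,0],-1],[[0,0,0],[0.2,-0.9,0],-1],[[0,0,0],[0.2,-0.9,0],-1]]'
$H '[[[0,0,0],[0.2,-0.9,0],-1],[[0,0,0],[0.2,-0.9,0],-1],[[0,0,0],[0.2,-0.9,0],-1],[[0,0,0],[0.2,-0.9,0],-1],[[0,0,0],[0.2,-0.9,0],-1]]'
$H '[[[0,0,0],[0.2,-0.9,0],-1],[[0,0,0],[0.2,-0.95,0],-1],[[0,0,0],[0,0,0.5],-1],[[0,0,0],[0,0,0.9],-1],[[0,0,0],[0,0,0.9],-1]]'
$H '[[[0,0,0],[0,0,0.5],-1],[[0,0,0],[0,0,0],-1],[[0,0,0],[0,0,0],-1],[[0,0,0],[0,0,0],-1]]'
python3 - <<'E'
from h import *
plan(*case(.035,-.075),.0597,15.65)
E
```

```text
time: 28.73
position: [0.6047, 0.0076, 0.197]
tcp_rot: [-3.113, -0.422, 0.001]
force: [0.9, 0.6, -2.9]
gripper_width: 0.13
finger_force: 25.0
time: 29.15
position: [0.5984, 0.1229, 0.197]
tcp_rot: [-3.113, -0.423, 0.001]
force: [0.1, -0.7, -2.7]
gripper_width: 0.131
finger_force: 25.0
time: 29.57
position: [0.5963, 0.1698, 0.1397]
tcp_rot: [-3.112, -0.425, -0.003]
force: [0.0, 1.0, -3.1]
gripper_width: 0.133
finger_force: 25.0
time: 29.9
position: [0.5969, 0.1687, 0.1281]
tcp_rot: [-3.112, -0.425, -0.003]
force: [0.1, -0.3, -2.3]
gripper_width: 0.132
finger_force: 25.0
 turn [-0.   -0.02 -0.02] shift(final axes) [-0.04 -0.02  2.74] shift(now axes) [-0.04 -0.02  2.74] t 29.9 pos [0.5969 0.1687 0.1281] F [ 0.1 -0.3 -2.3] w 0.132 ff 25.0
```

```bash
H="python3 -m handwheel"
$H '[[[0,0,0],[0,0,0.5],-1],[[0,0,0],[0,0,0.6],-1],[[0,0,0],[0,0,0.6],-1],[[0,0,0],[0,0,0.4],-1],[[0,0,0],[0,0,0.2],-1]]'
$H '[[[0,0,0],[0,0,0.15],-1],[[0,0,0],[0,0,0.1],-1],[[0,0,0],[0,0,0.05],-1],[[0,0,0],[0,0,0],-1],[[0,0,0],[0,0,0],-1]]'
```

```text
time: 30.32
position: [0.5962, 0.1682, 0.0691]
tcp_rot: [3.113, 0.425, -0.0]
force: [-0.1, -0.4, -2.9]
gripper_width: 0.132
finger_force: 25.0
time: 30.73
position: [0.5967, 0.1683, 0.0625]
tcp_rot: [-3.113, -0.425, -0.002]
force: [-0.6, 1.3, -1.6]
gripper_width: 0.13
finger_force: 25.0
```

```bash
H="python3 -m handwheel"
$H '[[[0,0,0],[0,0,0.04],-1],[[0,0,0],[0,0,0.03],-1],[[0,0,0],[0,0,0],-1],[[0,0,0],[0,0,0],-1]]'
```

```text
time: 31.07
position: [0.5962, 0.1681, 0.0602]
tcp_rot: [3.113, 0.425, -0.0]
force: [-0.0, 0.1, -2.4]
gripper_width: 0.129
finger_force: 25.0
```

```bash
H="python3 -m handwheel"
$H '[[[0,0,0],[0,0,0.03],-1],[[0,0,0],[0,0,0.03],-1],[[0,0,0],[0,0,0],-1],[[0,0,0],[0,0,0],-1]]'
```

```text
time: 31.4
position: [0.5963, 0.1682, 0.0598]
tcp_rot: [-3.113, -0.425, -0.001]
force: [-3.5, 0.1, 6.3]
gripper_width: 0.128
finger_force: 25.0
```

```bash
H="python3 -m handwheel"
$H '[[[0,0,0],[0,0,-0.02],-1],[[0,0,0],[0,0,0],-0.4],[[0,0,0],[0,0,0],-0.4],[[0,0,0],[0,0,0],-0.4],[[0,0,0],[0,0,0],-0.4]]'
$H '[[[0,0,0],[0,0,-0.4],-0.4],[[0,0,0],[0,0,-1],-0.4],[[0,0,0],[0,0,-1],-0.4],[[0,0,0],[0,0,-1],-0.4],[[0,0,0],[0,0,-1],-0.4]]'
$H '[[[0,0,0],[0,0,-1],0.5],[[0,0,0],[0,0,-0.8],0.5],[[0,0,0],[0,0,0],0.5],[[0,0,1],[0,0,0],0.5],[[0,0,1],[0,0,0],0.5]]'
$H '[[[0,0,1],[0,0,0],0.5],[[0,0,1],[0,0,0],0.5],[[0,0,0.05],[0,0,0],0.5],[[0,0,0],[0,0,0],0.5]]'
python3 - <<'E'
from h import *
plan(.539,-.2945,.21,-4.6)
d=grab('top','t4.png')
E
```

```text
time: 31.82
position: [0.5964, 0.1682, 0.059]
tcp_rot: [3.113, 0.425, 0.0]
force: [0.4, 0.1, -0.2]
gripper_width: 0.299
finger_force: 0.0
time: 32.23
position: [0.5963, 0.1682, 0.1711]
tcp_rot: [-3.113, -0.425, -0.001]
force: [0.3, -0.2, -0.2]
gripper_width: 0.3
finger_force: 0.0
time: 32.65
position: [0.5961, 0.1681, 0.2144]
tcp_rot: [3.138, 0.146, 0.001]
force: [-1.1, -0.0, -0.1]
gripper_width: 0.637
finger_force: 0.0
time: 32.98
position: [0.596, 0.1681, 0.2137]
tcp_rot: [3.139, -0.125, -0.001]
force: [0.5, 0.3, 0.8]
gripper_width: 0.749
finger_force: 0.0
 turn [0.   0.01 0.01] shift(final axes) [-0.79 18.63  0.15] shift(now axes) [-0.8  18.63  0.16] t 33.0 pos [0.596  0.1681 0.2137] F [0.5 0.3 0.8] w 0.749 ff 0.0
```

```bash
H="python3 -m handwheel"
$H '[[[0,0,0],[0,0.6,0],0.5],[[0,0,0],[0,1,0],0.5],[[0,0,0],[0,1,0],0.5],[[0,0,0],[0,1,0],0.5],[[0,0,0],[0,1,0],0.5]]' 15
$H '[[[0,0,0],[0,1,0],0.5],[[0,0,0],[0,1,0],0.5],[[0,0,0],[0,1,0],0.5],[[0,0,0],[0,1,0],0.5],[[0,0,0],[0,1,0],0.5]]'
$H '[[[0,0,0],[-0.1,1,0],0.5],[[0,0,0],[-0.1,1,0],0.5],[[0,0,0],[-0.1,1,0],0.5],[[0,0,0],[-0.1,1,0],0.5],[[0,0,0],[-0.1,1,0],0.5]]'
$H '[[[0,0,0],[-0.1,1,0],0.5],[[0,0,0],[-0.1,1,0],0.5],[[0,0,0],[-0.1,1,0],0.5],[[0,0,0],[0,1,0],0.5],[[0,0,0],[0,0,0],0.5]]'
$H '[[[0,0,0],[0,0,0],0.5],[[0,0,0],[0,0,0],0.5]]'
python3 - <<'E'
from h import *
plan(.539,-.2945,.148,-4.6)
e=grab('scene','s3.png')
cv2.imwrite('pics/s3c.png',cv2.resize(e['color'][130:330,80:360],None,fx=2.6,fy=2.6,interpolation=2))
E
```

```text
time: 33.45
position: [0.5863, 0.0516, 0.2141]
tcp_rot: [3.138, -0.126, -0.0]
force: [0.3, -0.6, 0.9]
gripper_width: 0.751
finger_force: 0.0
time: 33.87
position: [0.5759, -0.0731, 0.2142]
tcp_rot: [3.138, -0.127, -0.0]
force: [1.0, -0.4, -0.9]
gripper_width: 0.746
finger_force: 0.0
time: 34.28
position: [0.5529, -0.1966, 0.2142]
tcp_rot: [3.139, -0.127, -0.0]
force: [-0.6, 0.2, 0.1]
gripper_width: 0.75
finger_force: 0.0
time: 34.7
position: [0.5369, -0.2986, 0.2139]
tcp_rot: [3.136, -0.133, -0.0]
force: [0.1, 0.5, -0.6]
gripper_width: 0.75
finger_force: 0.0
time: 34.87
position: [0.5378, -0.2936, 0.214]
tcp_rot: [-3.138, 0.129, 0.001]
force: [0.5, -0.4, -1.1]
gripper_width: 0.75
finger_force: 0.0
 turn [-0.01  0.01 -0.02] shift(final axes) [0.05 0.03 2.64] shift(now axes) [0.05 0.03 2.64] t 34.9 pos [ 0.5378 -0.2936  0.214 ] F [ 0.5 -0.4 -1.1] w 0.75 ff 0.0
```

View pics/s3c.png

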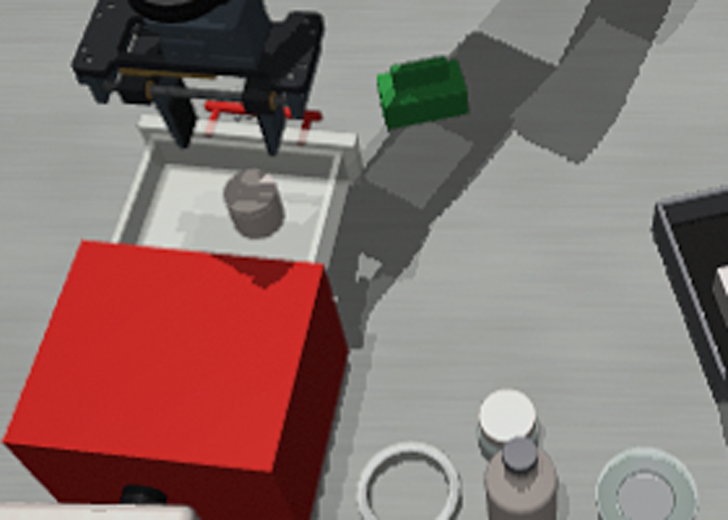

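```bash
H="python3 -m handwheel"
$H '[[[0,0,0],[0.05,0,0.6],0.5],[[0,0,0],[0,0,0.8],0.5],[[0,0,0],[0,0,0.8],0.5],[[0,0,0],[0,0,0],0.5],[[0,0,0],[0,0,0],0.5]]'
$H '[[[0,0,0],[0,0,0.5],0.5],[[0,0,0],[0,0,0.6],0.5],[[0,0,0],[0,0,0.6],0.5],[[0,0,0],[0,0,0.5],0.5],[[0,0,0],[0,0,0],0.5]]'
$H '[[[0,0,0],[0,0,0],0],[[0,0,0],[0,0,0],0],[[0,0,0],[0,0,0],-1],[[0,0,0],[0,0,0],-1],[[0,0,0],[0,0,0],-1]]'
python3 - <<'E'
from h import *
plan(*case(-.055,0),.21,15.65)
E
```

```text
time: 35.33
position: [0.5392, -0.2925, 0.1587]
tcp_rot: [-3.138, 0.126, 0.003]
force: [0.2, -0.6, 0.6]
gripper_width: 0.753
finger_force: 0.0
time: 35.75
position: [0.5391, -0.293, 0.1034]
tcp_rot: [-3.138, 0.127, 0.003]
force: [-1.0, 0.0, -0.3]
gripper_width: 0.749
finger_force: 0.0
time: 36.17
position: [0.5405, -0.2943, 0.1058]
tcp_rot: [3.137, -0.128, 0.004]
force: [-0.1, 0.3, 4.3]
gripper_width: 0.523
finger_force: 15.0
 turn [ 0.02 -0.03 -4.07] shift(final axes) [  3.53 -20.24  -4.17] shift(now axes) [ -3.71 -20.2   -4.21] t 36.2 pos [ 0.5405 -0.2943  0.1058] F [-0.1  0.3  4.3] w 0.523 ff 15.0
```

```bash
H="python3 -m handwheel"
$H '[[[0,0,0],[0,0,-0.4],-1],[[0,0,0],[0,0,-1],-1],[[0,0,0],[0,0,-1],-1],[[0,0,0],[0,0,-1],-1],[[0,0,0],[0,0,-1],-1]]'
$H '[[[0,0,-1],[0,0,0],-1],[[0,0,-1],[0,0,0],-1],[[0,0,-1],[0,0,0],-1],[[0,0,-1],[0,0,0],-1],[[0,0,-0.05],[0,0,0],-1]]'
$H '[[[0,0,0],[0.18,-0.6,0],-1],[[0,0,0],[0.18,-1,0],-1],[[0,0,0],[0.18,-1,0],-1],[[0,0,0],[0.18,-1,0],-1],[[0,0,0],[0.18,-1,0],-1]]'
$H '[[[0,0,0],[0.18,-1,0],-1],[[0,0,0],[0.18,-1,0],-1],[[0,0,0],[0.18,-1,0],-1],[[0,0,0],[0.18,-1,0],-1],[[0,0,0],[0.18,-1,0],-1]]'
$H '[[[0,0,0],[0.18,-1,0],-1],[[0,0,0],[0.18,-1,0],-1],[[0,0,0],[0.18,-1,0],-1],[[0,0,0],[0.18,-1,0],-1],[[0,0,0],[0.18,-1,0],-1]]'
$H '[[[0,0,0],[0.18,-1,0],-1],[[0,0,0],[0.18,-1,0],-1],[[0,0,0],[0.18,-1,0],-1],[[0,0,0],[0.18,-1,0],-1],[[0,0,0],[0,-0.5,0],-1]]'
$H '[[[0,0,0],[0,0,0],-1],[[0,0,0],[0,0,0],-1]]'
python3 - <<'E'
from h import *
plan(*case(-.057,0),.0273,15.65)
e=grab('scene','s4.png')
cv2.imwrite('pics/s4c.png',cv2.resize(e['color'][120:300,310:530],None,fx=3,fy=3,interpolation=2))
E
```

```text
time: 36.58
position: [0.5392, -0.2935, 0.2157]
tcp_rot: [-3.139, 0.128, 0.001]
force: [0.7, 0.2, -0.5]
gripper_width: 0.523
finger_force: 15.0
time: 37.0
position: [0.5393, -0.2936, 0.2146]
tcp_rot: [-3.112, -0.428, 0.0]
force: [-0.0, 0.6, -0.6]
gripper_width: 0.522
finger_force: 15.0
time: 37.42
position: [0.5298, -0.1749, 0.2143]
tcp_rot: [-3.112, -0.422, 0.0]
force: [-0.4, 0.1, -0.5]
gripper_width: 0.519
finger_force: 15.0
time: 37.83
position: [0.5177, -0.0484, 0.2144]
tcp_rot: [-3.113, -0.422, 0.0]
force: [-0.1, 0.6, -0.9]
gripper_width: 0.521
finger_force: 15.0
time: 38.25
position: [0.5056, 0.0779, 0.2144]
tcp_rot: [-3.113, -0.422, 0.0]
force: [0.1, -0.0, -0.7]
gripper_width: 0.525
finger_force: 15.0
time: 38.67
position: [0.4929, 0.1922, 0.2143]
tcp_rot: [-3.111, -0.426, -0.0]
force: [-0.8, -0.3, -1.0]
gripper_width: 0.521
finger_force: 15.0
time: 38.83
position: [0.4932, 0.1892, 0.2142]
tcp_rot: [3.112, 0.427, -0.001]
force: [0.3, -0.5, -1.6]
gripper_width: 0.523
finger_force: 15.0
 turn [ 0.01  0.01 -0.01] shift(final axes) [ 0.06 -1.11  7.48] shift(now axes) [ 0.06 -1.12  7.47] t 38.8 pos [0.4932 0.1892 0.2142] F [ 0.3 -0.5 -1.6] w 0.523 ff 15.0
```

View pics/s4c.png

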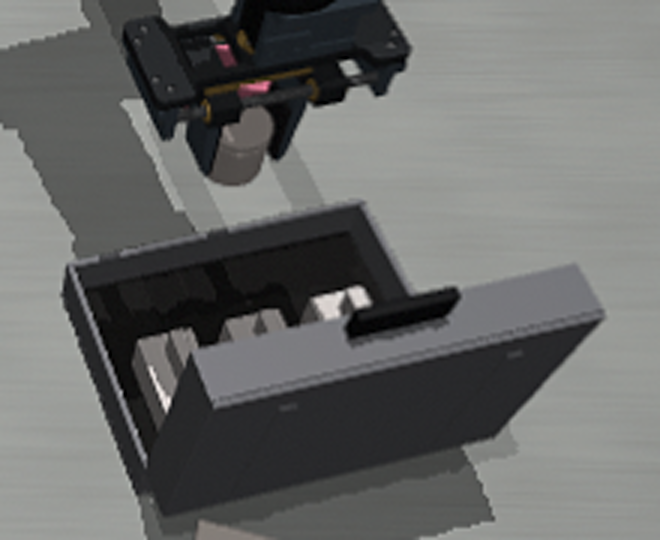

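```bash
H="python3 -m handwheel"
$H '[[[0,0,0],[0.05,-0.6,0],-1],[[0,0,0],[0,-0.5,0],-1],[[0,0,0],[0,0,0.5],-1],[[0,0,0],[0,0,0.9],-1],[[0,0,0],[0,0,0.9],-1]]'
$H '[[[0,0,0],[0,0,0.9],-1],[[0,0,0],[0,0,0.8],-1],[[0,0,0],[0,0,0],-1],[[0,0,0],[0,0,0],-1],[[0,0,0],[0,0,0],-1]]'
python3 - <<'E'
from h import *
plan(*case(-.057,0),.0273,15.65)
E
```

```text
time: 39.3
position: [0.4882, 0.2158, 0.1568]
tcp_rot: [-3.113, -0.424, -0.004]
force: [-0.1, -0.3, -1.9]
gripper_width: 0.521
finger_force: 15.0
time: 39.72
position: [0.4886, 0.2161, 0.1154]
tcp_rot: [-3.112, -0.424, -0.003]
force: [0.5, 1.2, -1.0]
gripper_width: 0.523
finger_force: 15.0
 turn [-0.   -0.02 -0.03] shift(final axes) [-0.06 -0.03  3.52] shift(now axes) [-0.06 -0.03  3.52] t 39.7 pos [0.4886 0.2161 0.1154] F [ 0.5  1.2 -1. ] w 0.523 ff 15.0
```

```bash
H="python3 -m handwheel"
$H '[[[0,0,0],[0,0,0.6],-1],[[0,0,0],[0,0,0.7],-1],[[0,0,0],[0,0,0.7],-1],[[0,0,0],[0,0,0.6],-1],[[0,0,0],[0,0,0.4],-1]]'
$H '[[[0,0,0],[0,0,0.2],-1],[[0,0,0],[0,0,0.1],-1],[[0,0,0],[0,0,0.05],-1],[[0,0,0],[0,0,0],-1],[[0,0,0],[0,0,0],-1]]'
$H '[[[0,0,0],[0,0,0.05],-1],[[0,0,0],[0,0,0.03],-1],[[0,0,0],[0,0,0],-1],[[0,0,0],[0,0,0],-1]]'
```

```text
time: 40.13
position: [0.4884, 0.2161, 0.0395]
tcp_rot: [-3.112, -0.425, -0.003]
force: [-0.2, 0.1, -0.3]
gripper_width: 0.517
finger_force: 15.0
time: 40.55
position: [0.4883, 0.2162, 0.0312]
tcp_rot: [-3.112, -0.425, -0.003]
force: [0.2, 0.3, -0.2]
gripper_width: 0.521
finger_force: 15.0
time: 40.88
position: [0.4877, 0.216, 0.0285]
tcp_rot: [3.113, 0.425, 0.0]
force: [1.1, 0.6, -1.4]
gripper_width: 0.523
finger_force: 15.0
```

```bash
H="python3 -m handwheel"
$H '[[[0,0,0],[0,0,0.03],-1],[[0,0,0],[0,0,0.03],-1],[[0,0,0],[0,0,0],-1],[[0,0,0],[0,0,0],-1]]'
```

```text
time: 41.22
position: [0.4877, 0.216, 0.0273]
tcp_rot: [3.113, 0.425, 0.001]
force: [-1.8, -0.1, 4.2]
gripper_width: 0.524
finger_force: 15.0
```

```bash
H="python3 -m handwheel"
$H '[[[0,0,0],[0,0,0],0.4],[[0,0,0],[0,0,0],0.4],[[0,0,0],[0,0,0],0.4],[[0,0,0],[0,0,0],0.4],[[0,0,0],[0,0,0],0.4]]'
$H '[[[0,0,0],[0,0,-0.3],0.4],[[0,0,0],[0,0,-0.8],0.4],[[0,0,0],[0,0,-1],0.4],[[0,0,0],[0,0,-1],0.4],[[0,0,0],[0,0,-1],0.4]]'
$H '[[[0,0,0],[0,0,-1],0],[[0,0,0],[0,0,-1],-1],[[0,0,0],[0,0,-1],-1],[[0,0,0],[0,0,-1],-1],[[0,0,0],[0,0,-1],-1]]'
$H '[[[0,0,0],[0,1,-0.8],-1],[[0,0,0],[0,1,0],-1],[[0,0,0],[0,1,0],-1],[[0,0,0],[0,1,0],-1],[[0,0,0],[0,1,0],-1]]'
$H '[[[0,0,0],[0,1,0],-1],[[0,0,0],[0,1,0],-1],[[0,0,0],[0,1,0],-1],[[0,0,0],[0,1,0],-1],[[0,0,0],[0,1,0],-1]]'
python3 - <<'E'
from h import *
d=grab('top');e=grab('scene')
cv2.imwrite('pics/f.png',np.hstack([cv2.resize(d['color'][100:280,70:250],None,fx=2.2,fy=2.2,interpolation=2),cv2.resize(e['color'][150:300,320:520],(396,396*150//200),interpolation=2).repeat(1,0) if 0 else cv2.resize(e['color'][130:310,325:505],(396,396),interpolation=2)]))
plan(*case(.1,0),.3,15.65)
E
```

```text
time: 41.63
position: [0.4876, 0.216, 0.0268]
tcp_rot: [3.113, 0.425, -0.0]
force: [0.1, 0.5, 0.4]
gripper_width: 0.7
finger_force: 0.0
time: 42.05
position: [0.4875, 0.2159, 0.1309]
tcp_rot: [3.113, 0.425, -0.0]
force: [0.1, -0.4, -0.4]
gripper_width: 0.7
finger_force: 0.0
time: 42.47
position: [0.4873, 0.2159, 0.2563]
tcp_rot: [-3.113, -0.425, -0.001]
force: [0.2, 0.5, -0.5]
gripper_width: 0.365
finger_force: 0.0
time: 42.88
position: [0.5212, 0.0945, 0.2752]
tcp_rot: [3.113, 0.426, 0.001]
force: [0.1, 0.2, 0.2]
gripper_width: 0.011
finger_force: 0.0
time: 43.3
position: [0.5547, -0.026, 0.275]
tcp_rot: [3.113, 0.425, 0.001]
force: [-0.2, -0.9, -0.5]
gripper_width: 0.008
finger_force: 0.0
 turn [ 0.02 -0.   -0.06] shift(final axes) [  6.29 -10.14  -1.01] shift(now axes) [  6.24 -10.17  -1.03] t 43.4 pos [ 0.5553 -0.0279  0.2747] F [-1.1  0.7 -0.3] w 0.003 ff 0.0
```

View pics/f.png

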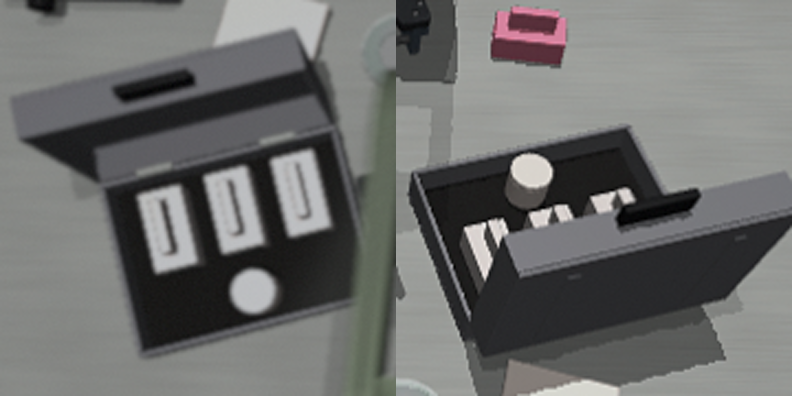

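Run:
```python
from h import *
d=grab('top');e=grab('scene')
def tri(a,b):
    o1,r1=ray(d,*a);o2,r2=ray(e,*b)
    A=np.stack([r1,-r2],1); t=np.linalg.lstsq(A,o2-o1,rcond=None)[0]
    p,q=o1+t[0]*r1,o2+t[1]*r2; return (p+q)/2,np.linalg.norm(p-q)
T=lambda x,y:(x/2.2+70,y/2.2+100)
S=lambda x,y:((x-396)/2.2+325,y/2.2+130)
def show(n,a,b):
    p,g=tri(T(*a),S(*b)); v=p[:2]-CO; c,s=np.cos(CA),np.sin(CA)
    print(n,p.round(4),'gap',round(g,4),'case',np.round([v[0]*c+v[1]*s,-v[0]*s+v[1]*c,p[2]],4))
show('tab',(153,85),(659,206)); 
show('outerL(case +y)',(12,100),(788,173)); 
show('outerR',(296,30),(521,275))
show('mouthR',(308,65),(505,236))
for th in(1.6,1.7,1.8,1.9):
    f=lambda a,b:(.1-a*np.cos(th)+b*np.sin(th),.05+a*np.sin(th)+b*np.cos(th))
    print(th,'outer',np.round(f(.2,.042),3),'mouth',np.round(f(.2,0),3),'tab',np.round(f(.228,.018),3))
```

```text
tab [0.6647 0.2724 0.2638] gap 0.0014 case [0.1292 0.0061 0.2638]
outerL(case +y) [0.6417 0.3846 0.286 ] gap 0.007 case [0.1373 0.1203 0.286 ]
outerR [0.7255 0.1485 0.2436] gap 0.0044 case [ 0.1543 -0.1296  0.2436]
mouthR [0.6907 0.1359 0.2505] gap 0.0059 case [ 0.1173 -0.1324  0.2505]
1.6 outer [0.148 0.249] mouth [0.106 0.25 ] tab [0.125 0.277]
1.7 outer [0.167 0.243] mouth [0.126 0.248] tab [0.147 0.274]
1.8 outer [0.186 0.235] mouth [0.145 0.245] tab [0.169 0.268]
1.9 outer [0.204 0.226] mouth [0.165 0.239] tab [0.191 0.26 ]
```

```bash
H="python3 -m handwheel"
$H '[[[0,0,-1],[0,0,-0.5],-1],[[0,0,-1],[0,0,-0.9],-1],[[0,0,-1],[0,0,-0.8],-1],[[0,0,-1],[0,0,0],-1],[[0,0,-1],[0,0,0],-1]]'
$H '[[[0,0,-1],[0,0,0],-1],[[0,0,-1],[0,0,0],-1],[[0,0,-1],[0,0,0],-1],[[0,0,-1],[0,0,0],-1],[[0,0,-1],[0,0,0],-1]]'
$H '[[[0,0,-1],[0,0,0],-1],[[0,0,-1],[0,0,0],-1],[[0,0,-1],[0,0,0],-1],[[0,0,-1],[0,0,0],-1],[[0,0,-1],[0,0,0],-1]]'
$H '[[[0,0,-1],[0,0,0],-1],[[0,0,-1],[0,0,0],-1],[[0,0,-1],[0,0,0],-1],[[0,0,-0.05],[0,0,0],-1],[[0,0,0],[0,0,0],-1]]'
python3 - <<'E'
from h import *
plan(*case(.19,0),.235,105.65)
th=np.arange(1.65,-.06,-.1); a=.185
X=.1-a*np.cos(th)+.042*np.sin(th)+.0135; Z=.05+a*np.sin(th)+.042*np.cos(th)
print(X[0],Z[0],X[-1],Z[-1])
for i in range(len(th)-1): print(th[i+1].round(2),round((X[i+1]-X[i])/.025,2),round(-(Z[i+1]-Z[i])/.025,2))
E
```

```text
time: 43.92
position: [0.5549, -0.0234, 0.3314]
tcp_rot: [2.943, 1.098, 0.005]
force: [0.3, -0.1, -1.3]
gripper_width: 0.003
finger_force: 0.0
time: 44.33
position: [0.5542, -0.0233, 0.3298]
tcp_rot: [-2.636, -1.709, -0.001]
force: [0.2, -0.7, 0.2]
gripper_width: 0.006
finger_force: 0.0
time: 44.75
position: [0.5542, -0.0233, 0.3298]
tcp_rot: [-2.203, -2.239, -0.001]
force: [-0.3, -0.6, 0.2]
gripper_width: 0.006
finger_force: 0.0
time: 45.17
position: [0.5544, -0.0238, 0.3297]
tcp_rot: [1.896, 2.505, 0.0]
force: [0.8, -0.6, -0.4]
gripper_width: 0.009
finger_force: 0.0
 turn [ 0.   -0.    0.03] shift(final axes) [9.97 9.88 3.79] shift(now axes) [9.95 9.9  3.79] t 45.2 pos [ 0.5544 -0.0238  0.3297] F [ 0.8 -0.6 -0.4] w 0.009 ff 0.0
0.1700056956243104 0.2310969529340922 -0.0733679232824373 0.0827013646215128
1.55 -0.73 -0.19
1.45 -0.75 -0.12
1.35 -0.76 -0.04
1.25 -0.76 0.04
1.15 -0.75 0.11
1.05 -0.74 0.19
0.95 -0.71 0.26
0.85 -0.68 0.33
0.75 -0.65 0.39
0.65 -0.6 0.46
0.55 -0.56 0.52
0.45 -0.5 0.57
0.35 -0.44 0.62
0.25 -0.38 0.66
0.15 -0.31 0.69
0.05 -0.24 0.72
-0.05 -0.17 0.74
```

```bash
H="python3 -m handwheel"
$H '[[[0,0,0],[0.5,0.6,0],-1],[[0,0,0],[0.7,0.7,0],-1],[[0,0,0],[0.7,0.7,0],-1],[[0,0,0],[0.7,0.7,0],-1],[[0,0,0],[0.7,0.7,0],-1]]'
$H '[[[0,0,0],[0.7,0.7,0],-1],[[0,0,0],[0.7,0.7,0],-1],[[0,0,0],[0.7,0.7,0],-1],[[0,0,0],[0.7,0.7,0],-1],[[0,0,0],[0.7,0.7,0],-1]]'
$H '[[[0,0,0],[0.7,0.7,0],-1],[[0,0,0],[0.7,0.7,0],-1],[[0,0,0],[0.7,0.7,0],-1],[[0,0,0],[0.7,0.7,0],-1],[[0,0,0],[0.35,0.2,0],-1]]'
$H '[[[0,0,0],[0,0,0],-1],[[0,0,0],[0,0,0],-1],[[0,0,0],[0,0,0],-1]]'
python3 - <<'E'
from h import *
plan(*case(.19,0),.235,105.65)
E
```

```text
time: 45.58
position: [0.6142, 0.0793, 0.3296]
tcp_rot: [-1.897, -2.504, -0.0]
force: [-0.1, -0.1, -0.3]
gripper_width: 0.007
finger_force: 0.0
time: 46.0
position: [0.6744, 0.1875, 0.3295]
tcp_rot: [-1.896, -2.504, 0.0]
force: [-0.4, 0.1, 0.2]
gripper_width: 0.001
finger_force: 0.0
time: 46.42
position: [0.7258, 0.2855, 0.3277]
tcp_rot: [-1.894, -2.505, -0.0]
force: [0.4, -0.0, -0.9]
gripper_width: 0.009
finger_force: 0.0
time: 46.67
position: [0.7247, 0.2814, 0.3297]
tcp_rot: [1.896, 2.505, -0.001]
force: [0.9, -0.0, 0.6]
gripper_width: 0.001
finger_force: 0.0
 turn [-0.    0.01  0.02] shift(final axes) [0.06 0.03 3.79] shift(now axes) [0.06 0.03 3.79] t 46.7 pos [0.7247 0.2814 0.3297] F [ 0.9 -0.   0.6] w 0.001 ff 0.0
```

Descend behind the lid, then approach to first contact.

```bash
H="python3 -m handwheel"
$H '[[[0,0,0],[0,0,0.8],-1],[[0,0,0],[0,0,0.8],-1],[[0,0,0],[0,0,0.8],-1],[[0,0,0],[0,0,0.8],-1],[[0,0,0],[0,0,0.5],-1]]'
$H '[[[0,0,0],[0,-0.3,0],-1],[[0,0,0],[0,-0.3,0],-1],[[0,0,0],[0,0,0],-1],[[0,0,0],[0,0,0],-1]]'
$H '[[[0,0,0],[0,-0.3,0],-1],[[0,0,0],[0,-0.3,0],-1],[[0,0,0],[0,0,0],-1],[[0,0,0],[0,0,0],-1]]'
python3 - <<'E'
from h import *
plan(*case(.17,0),.231,105.65)
E
```

```text
time: 47.08
position: [0.724, 0.2802, 0.2354]
tcp_rot: [-1.896, -2.503, 0.004]
force: [0.3, 0.4, -0.3]
gripper_width: 0.006
finger_force: 0.0
time: 47.42
position: [0.7105, 0.2769, 0.2384]
tcp_rot: [1.896, 2.504, 0.002]
force: [0.5, -0.6, 0.5]
gripper_width: 0.006
finger_force: 0.0
time: 47.75
position: [0.6964, 0.2735, 0.2378]
tcp_rot: [1.895, 2.505, 0.001]
force: [0.9, 0.0, 0.2]
gripper_width: 0.007
finger_force: 0.0
 turn [0.01 0.   0.03] shift(final axes) [0.06 0.4  0.27] shift(now axes) [0.06 0.4  0.27] t 47.8 pos [0.6964 0.2735 0.2378] F [0.9 0.  0.2] w 0.007 ff 0.0
```

```bash
H="python3 -m handwheel"
$H '[[[0,0,0],[0,-0.5,0.1],-1],[[0,0,0],[0,-0.5,0],-1],[[0,0,0],[0,-0.5,0],-1],[[0,0,0],[0,-0.5,0],-1],[[0,0,0],[0,0,0],-1]]'
$H '[[[0,0,0],[0,-0.5,0],-1],[[0,0,0],[0,-0.5,0.05],-1],[[0,0,0],[0,-0.5,0.1],-1],[[0,0,0],[0,0,0],-1],[[0,0,0],[0,0,0],-1]]'
python3 - <<'E'
from h import *
plan(*case(.07,0),.241,105.65)
e=grab('scene')
cv2.imwrite('pics/l1.png',cv2.resize(e['color'][110:310,305:525],None,fx=2.6,fy=2.6,interpolation=2))
E
```

```text
time: 48.17
position: [0.6472, 0.2598, 0.2356]
tcp_rot: [1.895, 2.506, 0.001]
force: [-0.4, 0.1, 0.2]
gripper_width: 0.006
finger_force: 0.0
time: 48.58
position: [0.6124, 0.25, 0.2306]
tcp_rot: [-1.895, -2.506, 0.0]
force: [0.5, 0.2, -1.2]
gripper_width: 0.004
finger_force: 0.0
 turn [-0.    0.    0.03] shift(final axes) [ 0.05 -0.11 -0.41] shift(now axes) [ 0.06 -0.11 -0.41] t 48.6 pos [0.6124 0.25   0.2306] F [ 0.5  0.2 -1.2] w 0.004 ff 0.0
```

View pics/l1.png

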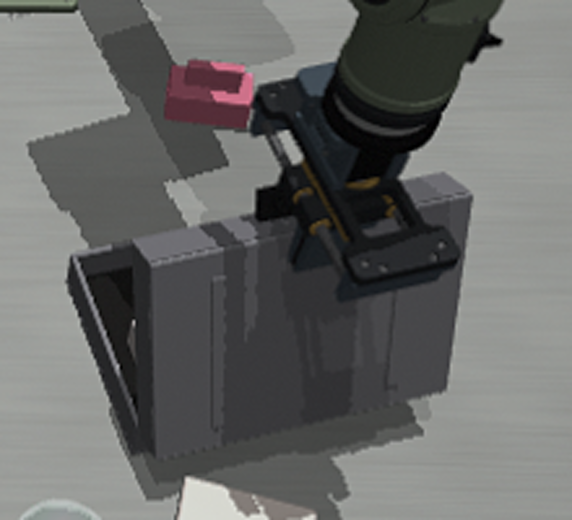

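```bash
H="python3 -m handwheel"
$H '[[[0,0,0],[0,-0.5,0.1],-1],[[0,0,0],[0,-0.5,0.15],-1],[[0,0,0],[0,-0.45,0.15],-1],[[0,0,0],[0,-0.5,0.2],-1],[[0,0,0],[0,-0.5,0.25],-1]]'
$H '[[[0,0,0],[0,-0.45,0.25],-1],[[0,0,0],[0,-0.45,0.3],-1],[[0,0,0],[0,-0.4,0.3],-1],[[0,0,0],[0,-0.4,0.3],-1],[[0,0,0],[0,0,0],-1]]'
python3 - <<'E'
from h import *
plan(*case(-.01,0),.18,105.65)
e=grab('scene')
cv2.imwrite('pics/l2.png',cv2.resize(e['color'][110:310,305:525],None,fx=2.6,fy=2.6,interpolation=2))
a=.185
for th in (.75,.65,.55,.45): print(th,.1-a*np.cos(th)+.042*np.sin(th)+.0135,.05+a*np.sin(th)+.042*np.cos(th))
s=state();v=s['position'][:2]-CO;print(v[0]*np.cos(CA)+v[1]*np.sin(CA),s['position'][2])
E
```

```text
time: 49.05
position: [0.5547, 0.2337, 0.2095]
tcp_rot: [1.894, 2.504, 0.004]
force: [1.2, 0.4, 0.5]
gripper_width: 0.007
finger_force: 0.7
time: 49.47
position: [0.5109, 0.2212, 0.1793]
tcp_rot: [-1.894, -2.504, 0.005]
force: [0.4, -0.6, 0.1]
gripper_width: 0.005
finger_force: 0.0
 turn [-0.04  0.01  0.03] shift(final axes) [ 0.07  0.91 -0.03] shift(now axes) [ 0.07  0.91 -0.03] t 49.5 pos [0.5109 0.2212 0.1793] F [ 0.4 -0.6  0.1] w 0.005 ff 0.0
0.75 0.006766387179323164 0.20683410309701727
0.65 -0.008357673690661665 0.19539500460022766
0.55 -0.022264172965920856 0.18250316727867122
0.45 -0.03481416150257356 0.16828740210939003
-0.03147555499126439 0.18007737703560817
```

View pics/l2.png

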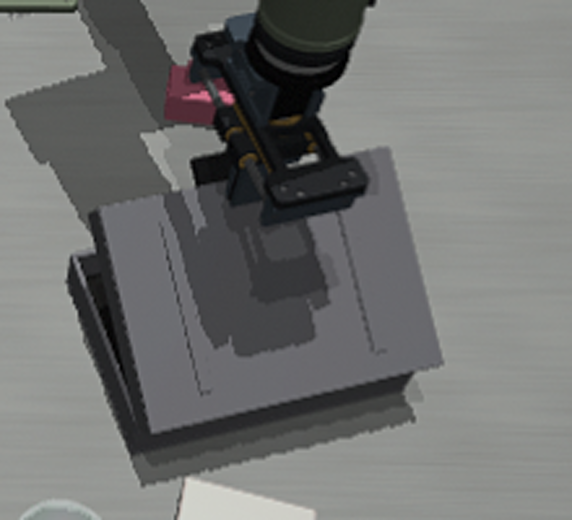

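```bash
H="python3 -m handwheel"
$H '[[[0,0,0],[0,-0.15,0.3],-1],[[0,0,0],[0,-0.15,0.3],-1],[[0,0,0],[0,-0.15,0.3],-1],[[0,0,0],[0,-0.15,0.3],-1],[[0,0,0],[0,-0.15,0.3],-1]]'
$H '[[[0,0,0],[0,-0.12,0.3],-1],[[0,0,0],[0,-0.1,0.3],-1],[[0,0,0],[0,-0.1,0.3],-1],[[0,0,0],[0,-0.1,0.3],-1],[[0,0,0],[0,0,0],-1]]'
$H '[[[0,0,0],[0,0,0.2],-1],[[0,0,0],[0,0,0.2],-1],[[0,0,0],[0,0,0.15],-1],[[0,0,0],[0,0,0.1],-1],[[0,0,0],[0,0,0],-1]]'
```

```text
time: 49.93
position: [0.4936, 0.2164, 0.1422]
tcp_rot: [-1.895, -2.506, 0.001]
force: [-0.6, -1.3, 0.7]
gripper_width: 0.003
finger_force: 0.6
time: 50.35
position: [0.4826, 0.2131, 0.1113]
tcp_rot: [-1.894, -2.505, 0.005]
force: [-0.7, -0.1, -0.3]
gripper_width: 0.005
finger_force: 0.0
time: 50.77
position: [0.484, 0.2136, 0.0963]
tcp_rot: [-1.895, -2.506, 0.001]
force: [0.8, -0.3, 0.9]
gripper_width: 0.004
finger_force: 0.0
```

```bash
H="python3 -m handwheel"
$H '[[[0,0,0],[0,0,0.1],-1],[[0,0,0],[0,0,0],-1],[[0,0,0],[0,0,0.06],-1],[[0,0,0],[0,0,0],-1],[[0,0,0],[0,0,0],-1]]'
$H '[[[0,0,0],[0,0,0.06],-1],[[0,0,0],[0,0,0],-1],[[0,0,0],[0,0,0],-1]]'
```

```text
time: 51.18
position: [0.4842, 0.2137, 0.0929]
tcp_rot: [1.895, 2.506, 0.0]
force: [-0.5, -0.3, -0.4]
gripper_width: 0.005
finger_force: 0.0
time: 51.43
position: [0.4843, 0.2138, 0.0927]
tcp_rot: [1.894, 2.505, 0.001]
force: [-2.2, -0.8, 8.4]
gripper_width: 0.006
finger_force: 4.1
```

```bash
H="python3 -m handwheel"
$H '[[[0,0,0],[0,0,-0.4],-1],[[0,0,0],[0,0,-1],-1],[[0,0,0],[0,0,-1],-1],[[0,0,0],[0,0,-1],-1],[[0,0,0],[0,0,-1],-1]]'
$H '[[[0,0,1],[0,0,0],-1],[[0,0,1],[0,0,0],-1],[[0,0,1],[0,0,0],-1],[[0,0,1],[0,0,0],-1],[[0,0,0.05],[0,0,0],-1]]'
python3 - <<'E'
from h import *
plan(.392,-.301,.108,85.4)
d=grab('top');e=grab('scene')
cv2.imwrite('pics/g.png',np.hstack([d['color'],e['color']]))
cv2.imwrite('pics/g.png',cv2.resize(np.hstack([d['color'][:,70:470],e['color'][:,80:480]]),(800,420)))
E
```

```text
time: 51.85
position: [0.484, 0.2136, 0.203]
tcp_rot: [1.895, 2.506, 0.0]
force: [0.3, 0.0, 0.0]
gripper_width: 0.004
finger_force: 0.0
time: 52.27
position: [0.4842, 0.2137, 0.202]
tcp_rot: [2.307, 2.132, 0.001]
force: [-0.8, 1.0, -0.5]
gripper_width: 0.008
finger_force: 0.0
 turn [ 0.01 -0.    0.01] shift(final axes) [-20.82  -2.02   3.76] shift(now axes) [-20.82  -2.05   3.75] t 52.3 pos [0.4842 0.2137 0.202 ] F [-0.8  1.  -0.5] w 0.008 ff 0.0
```

View pics/g.png

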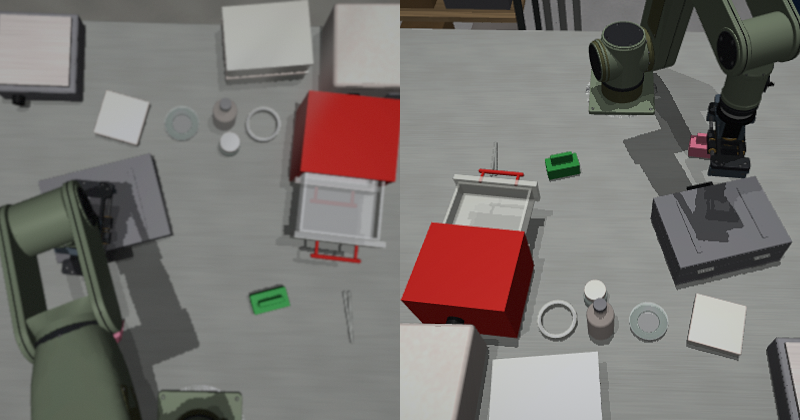

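```bash
H="python3 -m handwheel"
$H '[[[0,0,0],[-0.6,-0.1,0],-1],[[0,0,0],[-1,-0.1,0],-1],[[0,0,0],[-1,-0.1,0],-1],[[0,0,0],[-1,-0.1,0],-1],[[0,0,0],[-1,-0.1,0],-1]]'
$H '[[[0,0,0],[-1,-0.1,0],-1],[[0,0,0],[-1,-0.1,0],-1],[[0,0,0],[-1,-0.1,0],-1],[[0,0,0],[-1,-0.1,0],-1],[[0,0,0],[-1,-0.1,0],-1]]'
$H '[[[0,0,0],[-1,-0.1,0],-1],[[0,0,0],[-1,-0.1,0],-1],[[0,0,0],[-1,-0.1,0],-1],[[0,0,0],[-1,-0.1,0],-1],[[0,0,0],[-1,-0.1,0],-1]]'
$H '[[[0,0,0],[-1,-0.1,0],-1],[[0,0,0],[-1,-0.1,0],-1],[[0,0,0],[-1,-0.1,0],-1],[[0,0,0],[-1,-0.1,0],-1],[[0,0,0],[-1,-0.1,0],-1]]'
$H '[[[0,0,0],[-1,0,0],-1],[[0,0,0],[0,0,0],-1],[[0,0,0],[0,0,0],-1],[[0,0,0],[0,0,0],-1]]'
python3 - <<'E'
from h import *
plan(.392,-.301,.108,85.4)
E
```

```text
time: 52.78
position: [0.4619, 0.0983, 0.2014]
tcp_rot: [2.304, 2.136, -0.001]
force: [0.1, 0.3, -0.2]
gripper_width: 0.006
finger_force: 0.0
time: 53.2
position: [0.4395, -0.0254, 0.2016]
tcp_rot: [2.304, 2.135, -0.0]
force: [0.6, -0.4, -0.2]
gripper_width: 0.001
finger_force: 0.0
time: 53.62
position: [0.4173, -0.1488, 0.2016]
tcp_rot: [2.304, 2.135, -0.001]
force: [0.4, 0.7, -0.5]
gripper_width: 0.004
finger_force: 0.0
time: 54.03
position: [0.395, -0.2724, 0.2016]
tcp_rot: [-2.305, -2.135, 0.001]
force: [0.1, -0.3, -0.1]
gripper_width: 0.004
finger_force: 0.0
time: 54.37
position: [0.3937, -0.2955, 0.2013]
tcp_rot: [-2.305, -2.133, -0.0]
force: [-0.4, -0.1, 0.9]
gripper_width: 0.004
finger_force: 0.0
 turn [-0.01 -0.01  0.03] shift(final axes) [-0.23 -0.05  3.73] shift(now axes) [-0.23 -0.05  3.73] t 54.4 pos [ 0.3937 -0.2955  0.2013] F [-0.4 -0.1  0.9] w 0.004 ff 0.0
```

```bash
H="python3 -m handwheel"
$H '[[[0,0,0],[-0.23,0,0.7],-1],[[0,0,0],[0,0,0.8],-1],[[0,0,0],[0,0,0.8],-1],[[0,0,0],[0,0,0.8],-1],[[0,0,0],[0,0,0.6],-1]]'
$H '[[[0,0,0],[0,0.3,0],-1],[[0,0,0],[0,0.3,0],-1],[[0,0,0],[0,0.4,0],-1],[[0,0,0],[0,0.5,0],-1],[[0,0,0],[0,0.5,0],-1]]'
$H '[[[0,0,0],[0,0.5,0],-1],[[0,0,0],[0,0.5,0],-1],[[0,0,0],[0,0.5,0],-1],[[0,0,0],[0,0.5,0],-1],[[0,0,0],[0,0.5,0],-1]]'
$H '[[[0,0,0],[0,0.4,0],-1],[[0,0,0],[0,0.4,0],-1],[[0,0,0],[0,0.3,0],-1],[[0,0,0],[0,0.3,0],-1],[[0,0,0],[0,0,0],-1]]'
python3 - <<'E'
from h import *
plan(.5485,-.3135,.108,85.4)
E
```

```text
time: 54.78
position: [0.3933, -0.2999, 0.1077]
tcp_rot: [-2.302, -2.135, 0.0]
force: [-0.2, -0.2, -0.2]
gripper_width: 0.006
finger_force: 0.0
time: 55.2
position: [0.4455, -0.3058, 0.1101]
tcp_rot: [2.304, 2.133, 0.0]
force: [-1.1, 0.6, 1.5]
gripper_width: 0.009
finger_force: 0.8
time: 55.62
position: [0.5079, -0.3108, 0.1094]
tcp_rot: [2.304, 2.133, -0.0]
force: [-1.5, -1.3, 0.7]
gripper_width: 0.003
finger_force: 0.8
time: 56.03
position: [0.5428, -0.3131, 0.1089]
tcp_rot: [2.304, 2.133, 0.002]
force: [0.8, -0.2, -0.3]
gripper_width: 0.008
finger_force: 0.0
 turn [0.02 0.   0.04] shift(final axes) [0.   0.23 0.04] shift(now axes) [0.   0.23 0.04] t 56.0 pos [ 0.5428 -0.3131  0.1089] F [ 0.8 -0.2 -0.3] w 0.008 ff 0.0
```

```bash
H="python3 -m handwheel"
$H '[[[0,0,0],[0,0.15,0],-1],[[0,0,0],[0,0.1,0],-1],[[0,0,0],[0,0,0],-1]]'
$H '[[[0,0,0],[0,0.1,0],-1],[[0,0,0],[0,0.05,0],-1],[[0,0,0],[0,0,0],-1]]'
```

```text
time: 56.28
position: [0.5475, -0.3134, 0.1089]
tcp_rot: [2.306, 2.133, 0.001]
force: [-0.2, 0.0, -0.0]
gripper_width: 0.005
finger_force: 0.0
time: 56.53
position: [0.551, -0.3138, 0.109]
tcp_rot: [2.306, 2.134, 0.0]
force: [-1.4, 0.5, 0.2]
gripper_width: 0.009
finger_force: 0.2
```

```bash
H="python3 -m handwheel"
$H '[[[0,0,0],[0,0.1,0],-1],[[0,0,0],[0,0.05,0],-1],[[0,0,0],[0,0,0],-1]]'
$H '[[[0,0,0],[0,0.08,0],-1],[[0,0,0],[0,0,0],-1],[[0,0,0],[0,0,0],-1]]'
```

```text
time: 56.78
position: [0.5538, -0.314, 0.1089]
tcp_rot: [-2.304, -2.133, 0.002]
force: [-4.2, 0.5, 2.3]
gripper_width: 0.008
finger_force: 2.1
time: 57.03
position: [0.5539, -0.314, 0.1089]
tcp_rot: [-2.302, -2.131, 0.006]
force: [-9.1, 1.0, 3.4]
gripper_width: 0.006
finger_force: 4.5
```

Hard against its stop: shut. Back off, look, and hand in.

```bash
H="python3 -m handwheel"
$H '[[[0,0,0],[0,-0.4,0],-1],[[0,0,0],[0,-0.8,0],-1],[[0,0,0],[0,-0.8,0],-1],[[0,0,0],[0,-0.8,0],-1],[[0,0,0],[0,-0.8,0],-1]]'
$H '[[[0,0,0],[0,0,-1],-1],[[0,0,0],[0,0,-1],-1],[[0,0,0],[0,0,-1],-1],[[0,0,0],[0,0,0],-1],[[0,0,0],[0,0,0],-1]]'
python3 - <<'E'
from h import *
d=grab('top');e=grab('scene')
cv2.imwrite('pics/z.png',cv2.resize(np.hstack([d['color'][:,70:470],e['color'][:,80:480]]),(800,420)))
E
```

```text
time: 57.45
position: [0.4668, -0.3073, 0.1091]
tcp_rot: [2.304, 2.132, 0.002]
force: [0.1, 0.1, 0.2]
gripper_width: 0.007
finger_force: 0.0
time: 57.87
position: [0.4682, -0.3079, 0.1857]
tcp_rot: [2.302, 2.13, 0.003]
force: [0.5, 0.2, 0.0]
gripper_width: 0.003
finger_force: 0.0
```

View pics/z.png

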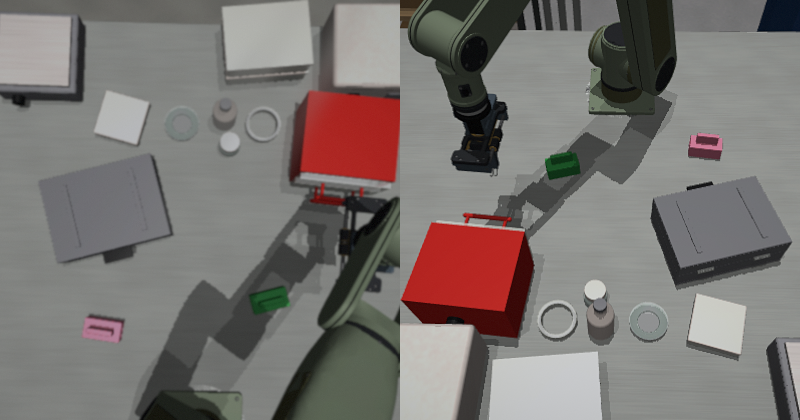

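The pictures show the lid flat, the drawer shut, the bystanders in place, and no magazines left on the bench.

```bash
python3 -c "
from workcell import *
print(finish_job())"
```

```text
the job is handed in; nothing more can be done
None
```

I packed the three magazines on the bench and the desiccant canister upright in the case, closed the lid gently, pushed the drawer shut and handed the job in at about 58 s; no verdict came back.

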